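# Top up the chocolate mill's tilt-out hopper

### The arm

A 6-joint arm with a two-finger parallel gripper is mounted at the origin on the work surface. World frame = base frame: x ahead of the robot, y to its left, z up, the work surface at z = 0. Lengths are in m, angles in rad, forces in N, time in s.
With the tool pointing down it reaches from about 0.35 to 0.775 m from the base axis. Payload 7.3 kg.
Tool frame: the origin (TCP) lies on the centre line of the jaws, within the pads' length; the fingertips stand 17 mm ahead of it and the grasp point (between the pads) lies 2 mm behind it (robot.tcp_to_tips is the distance from the TCP to the fingertips, in m); z points along the fingers, y is the line along which they close (so a half turn about z gives the same grasp; the last joint's range is limited). The gripper opens to 92 mm and grips with 3 to 60 N. Pads are 19 mm wide; open, the fingers measure 130 mm over their backs; the gripper's body (75 mm by 190 mm) begins 47 mm behind the grasp point.
Start: joints at [1.2, 0.342, 1.524, -0, 1.275, -0.146], TCP at [0.117, 0.512, 0.244] pointing down, gripper open.
Joint ranges: [-2.53, 2.53], [-0.77, 2.02], [0.04, 2.7], [-1, 4.14], [0.28, 2.66], [-3.11, 3.11]. Speed limits (rad/s): [2.57, 2.57, 3.14, 3.14, 3.14, 3.14].

### API

Orientations are given as [roll, pitch, yaw] about the fixed x, y, z axes, in that order (R = Rz(yaw) Ry(pitch) Rx(roll)).
In Python, from cell import robot gives the robot as it stands. The module is installed in compiled form; this text tells all that it offers.
- The arm moves only by the tool carry_out, never from a script. Its argument "commands" is a list of rows, each a list of 3 entries, a list of its own where there are three numbers: the shift along the tool's x, y, z in m, then the turn about the tool's z in rad, then the opening, from 0 (shut) to 1 (fully open). In form: [[[dx, dy, dz], yaw, claw], ...]. A call has 1 to 20 rows; each row shifts and turns the commanded pose from where the row before left it, along the tool's axes as they then stand; what a row does not reach is not made up. A row lasts 1/8 s, in which the tool goes at most 62.5 mm and 10.7 degrees, less where a joint would pass 70% of its speed; a pose out of reach is approached as far as the arm can. A call is refused whole if a number of a shift passes 0.0625 or a number of a turn 0.188, either way. A call with a gripper value outside its range is refused whole. The fingers move at their own pace and stop on an object; "newtons" is the grip in N (left out, the last holds). Time passes only in rows, so rows that do not move let the fingers close. It gives the time, the measured TCP pose, the force, the opening and the grip force at its end, in the units of the state.
- robot.observe(): the state, without advancing time (a new reading comes with each control period).
- robot.read_camera(name): name is "side" or "top"; returns a dict with "pixels" (420x560x3 uint8, red, green, blue), "fx", "fy", "cx", "cy" (pixels), "view" (4x4, takes a point from world to camera coordinates). Camera axes: x right, y up, looking along -z (the intrinsics and any distortion apply to the point x, -y, -z); pixel columns grow to the right and rows downward; lengths in m; the calibration is good to about 2 mm. A picture is of the moment at which its call begins. There is no depth.
- robot.hand_in(): hands the job in; it is judged then, once.
Trained networks look in a picture, given as the dict that the camera call returned (one of the last four; its "shot" number tells which), for a name from the list of things; names that differ only in an ending like _2 or _b are one class to them, and where a whole thing is asked for, a point or a joint stands for the part that bears it (a point fixed in the world has none). Each returns a list of dicts, best first, with "p" (0 to 1); they miss things now and then, are a little off and sometimes report something else, mostly with a low value. They report only what shows in the picture. A call takes as long as a camera call. They do not tell look-alikes from the thing itself.
- robot.find_in(picture, name): "at" ([column, row] in pixels, amid what is visible of it).
- robot.tip_of(picture, name): "at" ([column, row] in pixels: a listed point, or the origin of a listed thing).
The state is a dict: "time": time; "qpos": joint angles; "qvel": joint speeds; "joint_efforts": joint torques, N m; "tool_pos": TCP position; "tool_rot": TCP orientation; "contact_force": force on the tool from outside, world axes, zero at the start; "torque": the same for the moment, N m; "opening": finger opening in m; "grip_force": force on a finger pad.
Only numpy, scipy, OpenCV 4.12 (cv2) and the standard library are available. Lean on these libraries where they do the work, as an engineer would, in place of code of your own. Each camera call takes 0.05 s, during which the arm holds its last target. There are 200 camera calls.

### The job

Refill the chocolate mill: first stop it with the red key, then pull the red hopper front out to its stop and pour the chocolate balls from all the filled scoops into the hopper. Stand every scoop upright on the blue mat again, push the hopper shut, and last set the mill running slowly with the white key. Do not open the hopper while the mill is running, and leave the bottles and the jar standing where they are.

Things in the scene. Friction and masses are not known exactly. Their poses are not given: they have to be found in the camera images.
- hopper (a joint): tilt of the hopper about its bottom front edge (rad): 0 = shut, 0.6 = tilted out towards the robot to its stop. A friction hinge: it stays where it is left; about 2 to 4 N at the handle moves it. Starts shut or up to 0.06 ajar
- hopper_hinge (a point): middle of the hopper's hinge line, 30 mm over the bench, in the plane of the red front. Own x points into the mill, y along the hinge, z up; does not tilt. The mill: fixed white box 240 mm wide and deep; side walls begin in the front plane, the top plate (215 mm over the bench) 30 mm behind it, with a 30 mm high steel cap on its rear half
- hopper_handle (a point): middle of the black handle, a round bar 12 mm thick, 120 mm long along the hinge, held by an arm at each end. Hopper shut: 45 mm in front of the red face, 165 mm above the hinge, 15 mm above the red front's top edge, so shut fingers fit from above between bar and face. Turns with the hopper, 171 mm from the hinge
- hopper_in (a point): centre of the hopper's inner floor; turns with it: own x from front to back, y across, z up. Inside 106 (x) by 200 mm (y); back and sides 115 mm high over the hinge, front 150. Fully out, the mouth reaches from 80 mm in front of the hinge line (front edge, 154 mm over the bench) to 25 mm behind it (back edge, 187 mm over the bench)
- stop (a joint): travel of the red STOP key (m): 0 = up, 0.008 = fully down. The three keys are interlocked: pressing one fully makes the one that was down rise fully; they stay as left. About 2 to 5 N presses a key
- slow (a joint): travel of the white SLOW key (m), as the red one
- fast (a joint): how far the green FAST key has risen (m), the other way round: 0 = fully down, as at the start (the mill runs fast), 0.008 = up
- stop_top (a point): centre of the top face of the red key, cap 46 mm by 30 mm; the keys stand 48 mm apart in a row on a fixed grey box (130 x 170 x 60 mm); tops are 76 mm over the bench when up, 68 mm when down; pressed straight down
- slow_top (a point): centre of the top face of the white key (the middle one; the green one is beyond it), same size
- mat: blue mat lying fixed on the bench, 220 (own x) x 360 (own y) x 5 mm thick; origin at the centre of its underside. The three scoops start on it in a row along its y, at about -105, 0 and +105 mm
- scoop1: white pouring scoop with an orange handle, 0.15 kg, holding up to 3 balls or none. Own x runs from the open nose (-65 mm) to the closed back (+54 mm); 76 mm wide, walls 40 mm high, 4 mm thick. Origin on the underside. From x = -20 the floor rises at 22 degrees to the nose lip at x = -65, 22 mm high
- scoop2: as scoop1. All scoops: gripped by the orange overhead bar, 14 mm wide (own y), 16 mm high, 70 mm long (own x), its middle at own (9, 0, 86) mm, 38 mm free under it, carried by a post at the back
- scoop3: as scoop1. All scoops: the balls roll out over the nose when it is tipped down by more than about 35 degrees; 60 empties it
- ball1_center (a point): centre of a dark chocolate ball, 26 mm across, 12 g; may be absent
- ball2_center (a point): as ball1_center
- ball3_center (a point): as ball1_center
- ball4_center (a point): as ball1_center
- ball5_center (a point): as ball1_center
- ball6_center (a point): as ball1_center
- ball7_center (a point): as ball1_center
- ball8_center (a point): as ball1_center
- syrup1: white syrup bottle, 60 mm across, 170 mm high, a bystander; origin under its centre
- syrup2: as syrup1
- jar: brown spread jar, 70 mm across, 85 mm high, a bystander; origin under its centre
Mind the look-alikes: they are no part of the job. Leave any purple or yellow look-alike of the part that bears stop alone. What is shaped like the scoop3 but purple is not meant.

How it is judged:
By the outcome, as a careful person would: the job done as asked, in the order asked, and still so for the second after the job is handed in, with the robot touching nothing.
Of ball1, ball2, ball3, ball4, ball5, ball6, ball7, ball8 only 4 to 8 are there at a start; the rules pass over those that are not, and their reading is None.
At some moment in a run one of scoop1, scoop2, scoop3 may be knocked a few centimetres aside while the robot is not near it.
It also fails if it takes over 210 s, if anything falls off the work surface, if the arm or the gripper's body presses on something with over 40 N, if the wrist force passes 120 N, or if a joint passes its speed limit or range.

## Working session

There is one attempt and no reset: what is moved stays moved. The work goes in short steps, Python scripts to look and compute and a tool call to move; the robot and the scene stay as the last step left them, time stands still between calls to the robot, and variables do not carry over. Pictures are saved under pics/ and viewed, at most 14 in all, crops included, and the job is handed in when it is done.

Besides the shell and the picture viewer there is one more tool, called after "Request:" by a JSON object that holds its "fn" and its "kwargs", one argument or row to a line. carry_out: Moves the arm, as the interface text tells. Its arguments: {"type":"object","properties":{"commands":{"type":"array"},"newtons":{"type":"number"}},"required":["commands"]}

```bash
mkdir -p pics; cat > h.py <<'E'
import numpy as np, cv2
from scipy.spatial.transform import Rotation as R
from cell import robot
def snap(save=None):
    P={n:robot.read_camera(n) for n in("side","top")}
    if save:
        for n,p in P.items(): cv2.imwrite(f"pics/{save}_{n}.png",p["pixels"][:,:,::-1])
    return P
def proj(p,X):
    c=(p["view"]@np.append(X,1))[:3]; return np.array([p["cx"]+p["fx"]*c[0]/-c[2], p["cy"]+p["fy"]*(-c[1])/-c[2]])
def ray(p,uv):
    d=np.array([(uv[0]-p["cx"])/p["fx"],-(uv[1]-p["cy"])/p["fy"],-1.]); V=p["view"]; r=V[:3,:3].T
    return -r@V[:3,3], r@d
def atz(p,uv,z):
    o,d=ray(p,uv); return o+d*(z-o[2])/d[2]
def tri(a,ua,b,ub):
    o1,d1=ray(a,ua);o2,d2=ray(b,ub)
    s=np.linalg.lstsq(np.c_[d1,-d2],o2-o1,rcond=None)[0]
    x,y=o1+d1*s[0],o2+d2*s[1]; return (x+y)/2,np.linalg.norm(x-y)
E
python3 - <<'E'
from h import *
np.set_printoptions(precision=3,suppress=True)
P=snap("a")
for n,p in P.items(): print(n,{k:v for k,v in p.items() if k not in("pixels","view")},(-p["view"][:3,:3].T@p["view"][:3,3]))
for nm in ["hopper_hinge","hopper_handle","stop_top","slow_top","mat","scoop1","ball1_center","syrup1","jar"]:
    for n,p in P.items():
        print(nm,n,[(np.round(d["at"],1).tolist(),round(d["p"],2)) for d in robot.tip_of(p,nm)])
print(robot.observe())
E
```

```text
side {'fx': 511.62213480842917, 'fy': 511.62213480842917, 'cx': 275.91329575619733, 'cy': 205.27598070422061, 'shot': 1} [ 0.351 -1.217  0.939]
top {'fx': 497.76338820647237, 'fy': 497.76338820647237, 'cx': 281.5163759102375, 'cy': 206.14208533651208, 'shot': 2} [0.214 0.035 1.464]
hopper_hinge side [([322.1, 245.4], 0.82), ([290.3, 307.0], 0.52)]
hopper_hinge top [([305.7, 176.3], 0.69)]
hopper_handle side [([308.2, 200.6], 0.95)]
hopper_handle top [([304.9, 177.5], 0.84), ([448.9, 215.0], 0.38)]
stop_top side [([245.1, 145.3], 0.64), ([270.7, 173.8], 0.63), ([200.7, 185.7], 0.54)]
stop_top top [([180.7, 205.2], 0.75), ([180.7, 287.4], 0.54), ([88.7, 222.0], 0.49)]
slow_top side [([250.6, 148.9], 0.62), ([269.3, 180.0], 0.53), ([201.4, 191.0], 0.42)]
slow_top top [([190.0, 200.9], 0.64), ([195.9, 289.4], 0.6), ([411.9, 214.5], 0.47), ([99.9, 218.6], 0.44)]
mat side [([311.6, 366.5], 0.72), ([301.7, 305.5], 0.53)]
mat top [([410.9, 216.0], 0.81)]
scoop1 side [([291.6, 304.8], 0.93), ([307.2, 331.2], 0.83), ([312.8, 366.4], 0.74), ([206.8, 322.4], 0.73)]
scoop1 top [([446.5, 216.9], 0.84), ([413.5, 211.8], 0.75), ([377.9, 220.3], 0.75), ([396.0, 298.6], 0.7)]
ball1_center side []
ball1_center top [([203.8, 157.8], 0.54), ([303.9, 175.3], 0.18)]
syrup1 side [([317.4, 199.4], 0.53)]
syrup1 top [([410.1, 166.1], 0.74), ([206.8, 155.8], 0.57)]
jar side [([300.7, 302.8], 0.64)]
jar top [([240.1, 151.3], 0.8)]
{'time': 1.0, 'qpos': array([ 1.2  ,  0.342,  1.524,  0.   ,  1.275, -0.146]), 'qvel': array([ 0.001,  0.001, -0.001, -0.   , -0.   , -0.002]), 'joint_efforts': array([ -0.002, -43.114, -24.448,   0.072,   0.048,   0.   ]), 'tool_pos': array([0.117, 0.512, 0.244]), 'tool_rot': array([3.141, 0.   , 2.917]), 'contact_force': array([-0.051,  0.046,  0.071]), 'torque': array([ 0.006,  0.021, -0.003]), 'grip_force': 0.0, 'opening': 0.09185864806798745}
```

```bash
cd pics; ls
```

```text
a_side.png
a_top.png
```

View pics/a_side.png

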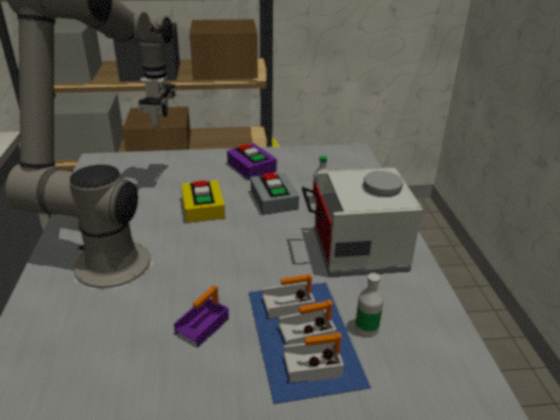

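View pics/a_top.png

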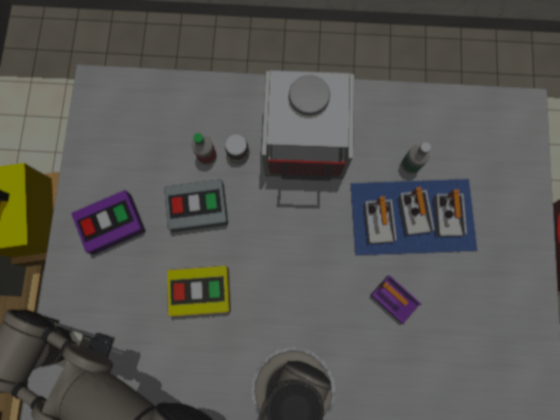

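The top view shows the grey key box at (195,205), with red at (178,205), white at (195,203) and green at (211,201). Yellow and purple decoys stand nearby. The mill is at (308,125) with its handle at (299,198), and the scoops on the mat are at (380,220), (416,212) and (450,212), noses towards the robot. The purple scoop is at (395,298).

```bash
python3 - <<'E'
from h import *
np.set_printoptions(precision=3,suppress=True)
P=snap(); s,t=P["side"],P["top"]
def T(n,a,b): print(n,*tri(s,a,t,b))
T("stop",(270.7,173.8),(180.7,205.2))
T("slow",(269.3,180),(190,200.9))
for nm,z in [("stop_top",.076),("slow_top",.076)]:
  for c in (s,t):
    for d in robot.tip_of(c,nm): print(nm,c["shot"],d["at"],round(d["p"],2),atz(c,d["at"],z))
T("handle",(308.2,200.6),(304.9,177.5))
T("hinge",(322.1,245.4),(305.7,176.3))
for a in [(291.6,304.8),(307.2,331.2),(312.8,366.4)]: print("sc side",atz(s,a,.005))
for a in [(446.5,216.9),(413.5,211.8),(377.9,220.3)]: print("sc top",atz(t,a,.005))
def crop(p,x0,y0,x1,y1,k): return cv2.resize(p["pixels"][y0:y1,x0:x1,::-1],None,fx=k,fy=k,interpolation=cv2.INTER_CUBIC)
cv2.imwrite("pics/b1.png",crop(t,340,170,490,262,5)); 
cv2.imwrite("pics/b2.png",crop(t,160,65,360,215,4)); cv2.imwrite("pics/b3.png",crop(s,240,140,440,290,4));cv2.imwrite("pics/b4.png",crop(s,240,265,380,370,5))
E
```

```text
stop [0.492 0.347 0.086] 0.0029338491580946655
slow [0.497 0.322 0.078] 0.01982720631380765
stop_top 3 [331.7, 363.1] 0.63 [ 0.55  -0.486  0.076]
stop_top 3 [271.4, 172.3] 0.62 [0.499 0.376 0.076]
stop_top 3 [201.7, 186.3] 0.48 [0.256 0.297 0.076]
stop_top 3 [322.2, 333.0] 0.48 [ 0.545 -0.399  0.076]
stop_top 4 [179.6, 205.7] 0.64 [0.491 0.352 0.076]
stop_top 4 [181.8, 287.5] 0.61 [0.262 0.322 0.076]
stop_top 4 [88.3, 224.7] 0.47 [0.422 0.605 0.076]
slow_top 3 [198.4, 191.5] 0.65 [0.246 0.263 0.076]
slow_top 3 [299.9, 303.7] 0.6 [ 0.507 -0.299  0.076]
slow_top 3 [251.9, 149.3] 0.56 [0.441 0.567 0.076]
slow_top 3 [274.3, 181.0] 0.46 [0.503 0.313 0.076]
slow_top 4 [197.9, 285.8] 0.63 [0.269 0.278 0.076]
slow_top 4 [100.8, 220.3] 0.53 [0.436 0.571 0.076]
slow_top 4 [304.6, 153.3] 0.36 [0.668 0.003 0.076]
handle [0.567 0.002 0.183] 0.003495310514964885
hinge [ 0.614 -0.005  0.027] 0.004519450861876468
sc side [ 0.498 -0.226  0.005]
sc side [ 0.525 -0.322  0.005]
sc side [ 0.521 -0.432  0.005]
sc top [ 0.517 -0.43   0.005]
sc top [ 0.527 -0.332  0.005]
sc top [ 0.495 -0.226  0.005]
```

View pics/b1.png

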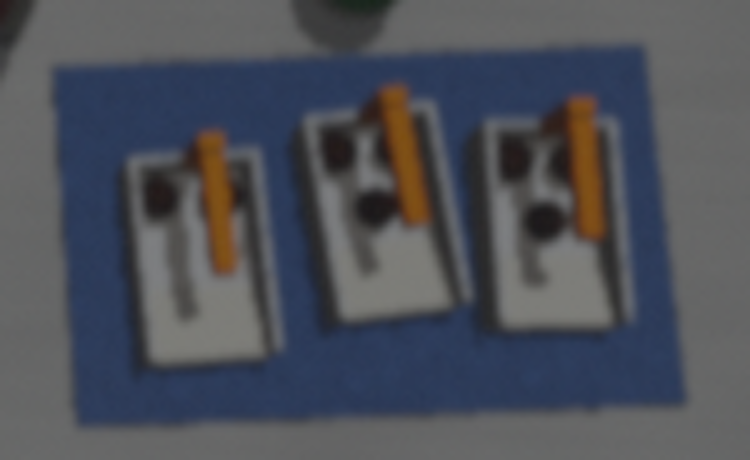

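View pics/b2.png

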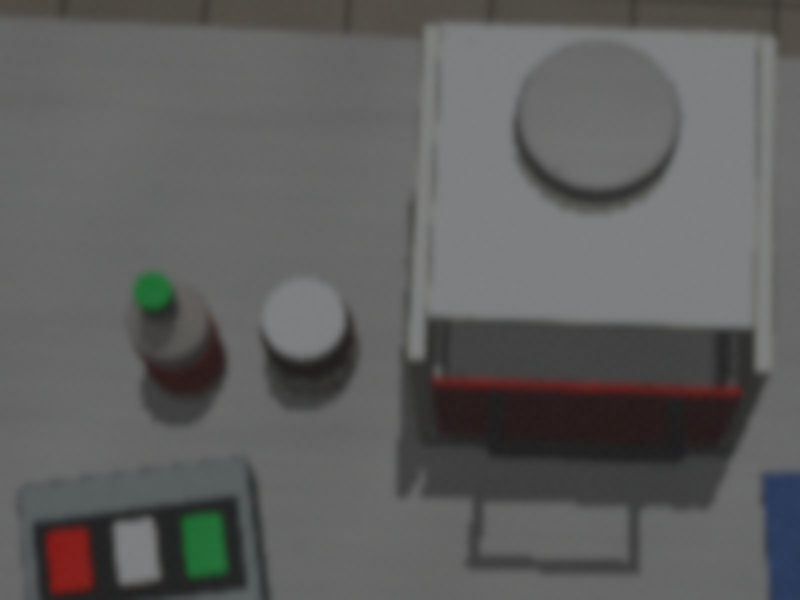

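View pics/b3.png

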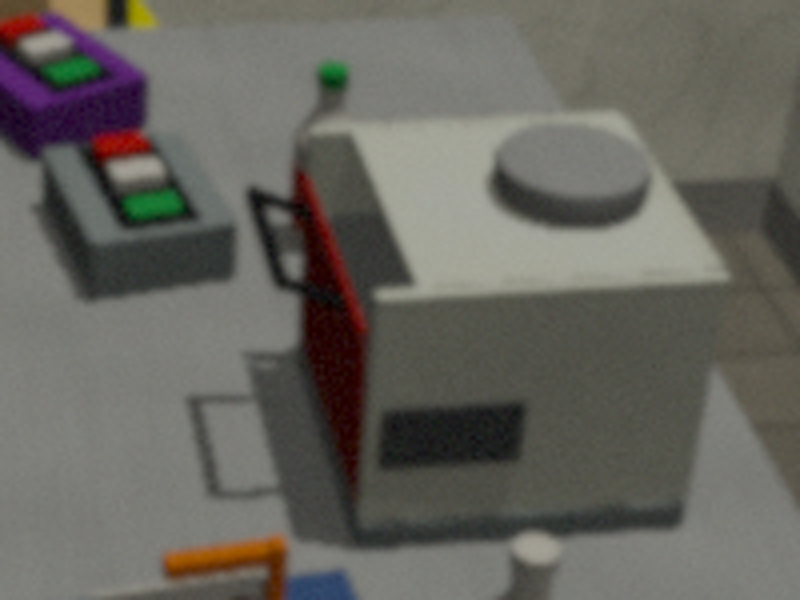

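View pics/b4.png

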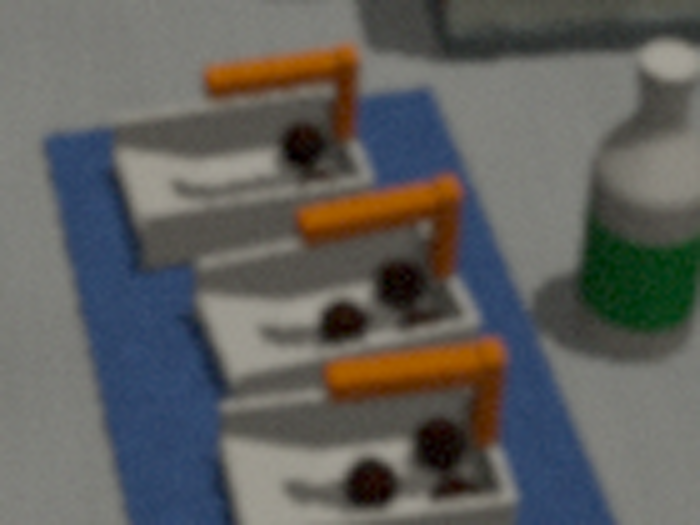

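The crops show balls in all three scoops, 2 + 3 + 3. The mill is almost square to the world: its top-plate front edge runs from (267,144) to (348,147) in the top picture. Next I measure the keys and bars by colour, and the mill edges.

```bash
cat >> h.py <<'E'
def mask(p,kind):
    h,s,v=cv2.split(cv2.cvtColor(p["pixels"],cv2.COLOR_RGB2HSV)); h=h.astype(int)
    return {"orange":(h>5)&(h<18)&(s>150)&(v>70),"red":((h<5)|(h>174))&(s>150)&(v>70),"green":(h>50)&(h<85)&(s>140)&(v>50)}[kind].astype(np.uint8)
def blobs(p,kind,box,amin=12):
    x0,y0,x1,y1=box; m=np.zeros_like(mask(p,kind)); m[y0:y1,x0:x1]=mask(p,kind)[y0:y1,x0:x1]
    n,l,st,c=cv2.connectedComponentsWithStats(m); out=[]
    for i in range(1,n):
        if st[i,4]>=amin:
            pts=np.argwhere(l==i)[:,::-1].astype(np.float32); out.append((c[i],st[i,4],cv2.minAreaRect(pts),pts))
    return out
E
python3 - <<'E'
from h import *
np.set_printoptions(precision=3,suppress=True)
P=snap(); s,t=P["side"],P["top"]
print(robot.observe()["time"])
for k in("red","green"):
  for c,b in((s,(250,165,300,215)),(t,(160,180,230,230))):
    for B in blobs(c,k,b): print(k,c["shot"],B[0],B[1],atz(c,B[0],.076 if k=="red" else .068))
for c,b in((s,(250,265,350,365)),(t,(365,180,475,262))):
    for B in blobs(c,"orange",b): print("bar",c["shot"],B[0],B[1],B[2], cv2.fitLine(B[3],cv2.DIST_L2,0,.01,.01).ravel(), [atz(c,B[0],z)for z in(.091,)])
print("redtop",atz(t,(268.75,160),.18),atz(t,(345,163),.18))
print("plate",atz(t,(267.5,144.5),.215),atz(t,(348,146.75),.215))
print("wallfront",atz(t,(264.5,153.5),.215),atz(t,(351,157.5),.215))
print("handle z195",atz(t,(160+585/4,65+447/4),.195), atz(t,(160+492/4,65+452/4),.2),atz(t,(160+685/4,65+456/4),.2))
for c in(s,t):
  for d in robot.tip_of(c,"hopper_handle")[:2]+robot.tip_of(c,"hopper_hinge")[:1]: print(c["shot"],d)
E
```

```text
1.4
red 5 [269.464 175.768] 69 [0.49  0.351 0.076]
red 6 [177.051 204.758] 178 [0.494 0.359 0.076]
green 5 [277.826 190.859] 92 [0.51  0.258 0.068]
green 6 [210.755 200.808] 151 [0.512 0.265 0.068]
bar 5 [298.025 280.158] 203 ((295.5, 283.0), (18.0, 29.0), 90.0) [  0.998   0.055 298.025 280.158] [array([ 0.512, -0.229,  0.091])]
bar 5 [317.07  307.806] 273 ((314.7871398925781, 308.6287536621094), (31.542678833007812, 18.20918083190918), 5.710593223571777) [  1.     -0.026 317.07  307.806] [array([ 0.543, -0.332,  0.091])]
bar 5 [324.393 339.824] 323 ((321.9585266113281, 341.0611572265625), (34.428646087646484, 20.221050262451172), 7.594644546508789) [  0.999   0.04  324.393 339.824] [array([ 0.542, -0.433,  0.091])]
bar 6 [420.418 200.596] 141 ((420.4887390136719, 200.6179656982422), (26.15865707397461, 5.621487617492676), 77.00537872314453) [  0.221   0.975 420.418 200.596] [array([ 0.542, -0.33 ,  0.091])]
bar 6 [456.629 203.286] 140 ((456.6089172363281, 203.08912658691406), (26.368486404418945, 5.572208404541016), 84.2894058227539) [  0.125   0.992 456.629 203.286] [array([ 0.54 , -0.431,  0.091])]
bar 6 [383.009 209.228] 114 ((383.6299743652344, 209.90997314453125), (26.304372787475586, 5.515433311462402), 81.8698959350586) [  0.118   0.993 383.009 209.228] [array([ 0.511, -0.225,  0.091])]
redtop [0.61  0.101 0.18 ] [ 0.613 -0.104  0.18 ]
plate [0.641 0.105 0.215] [ 0.647 -0.107  0.215]
wallfront [0.616 0.111 0.215] [ 0.618 -0.115  0.215]
handle z195 [ 0.565 -0.002  0.195] [0.556 0.059 0.2  ] [ 0.561 -0.067  0.2  ]
5 {'at': [307.0, 198.5], 'p': 0.87}
5 {'at': [274.1, 180.3], 'p': 0.49}
5 {'at': [320.6, 245.5], 'p': 0.64}
6 {'at': [305.2, 176.0], 'p': 0.65}
6 {'at': [404.3, 199.5], 'p': 0.28}
6 {'at': [301.4, 176.2], 'p': 0.94}
```

Request:
{"fn": "carry_out", "kwargs": {
  "commands": [
    [[0, 0, 0], -0.1125, 0],
    [[0, 0, 0], -0.1125, 0],
    [[-0.0375, -0.0157, 0], 0, 0],
    [[-0.0375, -0.0157, 0], 0, 0],
    [[-0.0375, -0.0157, 0], 0, 0],
    [[-0.0375, -0.0157, 0.01], 0, 0],
    [[-0.0375, -0.0157, 0.01], 0, 0],
    [[-0.0375, -0.0157, 0.01], 0, 0],
    [[-0.0375, -0.0157, 0.01], 0, 0],
    [[-0.0375, -0.0157, 0.01], 0, 0],
    [[-0.0375, -0.0157, 0.01], 0, 0],
    [[-0.0375, -0.0157, 0.01], 0, 0],
    [[0, 0, 0.03], 0, 0],
    [[0, 0, 0], 0, 0],
    [[0, 0, 0], 0, 0]
  ]
}}

```text
time: 3.48
tool_pos: [0.4921, 0.3553, 0.1447]
tool_rot: [3.141, 0.001, -3.141]
contact_force: [-0.6, 1.0, -0.4]
opening: 0.0007
grip_force: 0.0
```

Request:
{"fn": "carry_out", "kwargs": {
  "commands": [
    [[0, 0, 0.025], 0, 0],
    [[0, 0, 0.02], 0, 0],
    [[0, 0, 0.005], 0, 0],
    [[0, 0, 0.003], 0, 0],
    [[0, 0, 0.003], 0, 0],
    [[0, 0, 0.003], 0, 0],
    [[0, 0, 0.002], 0, 0],
    [[0, 0, 0], 0, 0]
  ]
}}

```text
time: 4.47
tool_pos: [0.4924, 0.3555, 0.0849]
tool_rot: [3.14, 0.002, -3.141]
contact_force: [-6.2, -1.2, 14.7]
opening: 0.0003
grip_force: 7.1
```

Request:
{"fn": "carry_out", "kwargs": {
  "commands": [
    [[0, 0, -0.04], 0, 0],
    [[0, 0, -0.06], 0, 0],
    [[0, 0, -0.065], 0, 0],
    [[0, 0, 0], 0, 0]
  ]
}}

```text
out of range; nothing moved
```

Request:
{"fn": "carry_out", "kwargs": {
  "commands": [
    [[0, 0, -0.055], 0, 0],
    [[0, 0, -0.06], 0, 0],
    [[0, 0, -0.05], -0.025, 0],
    [[-0.012, -0.0446, 0], 0, 0],
    [[-0.012, -0.0446, 0], 0, 0],
    [[-0.012, -0.0446, 0], 0, 0],
    [[-0.012, -0.0446, 0], 0, 0],
    [[-0.012, -0.0446, 0], 0, 0],
    [[-0.012, -0.0446, 0], 0, 0],
    [[-0.012, -0.0446, 0], 0, 0],
    [[-0.012, -0.0446, 0], 0, 0],
    [[0, 0, 0], 0, 0],
    [[0, 0, 0], 0, 0]
  ]
}}

```text
time: 6.1
tool_pos: [0.5968, 0.0009, 0.2475]
tool_rot: [3.141, -0.0, -3.117]
contact_force: [-0.7, -0.1, 0.1]
opening: 0.0004
grip_force: 0.0
```

```bash
python3 - <<'E'
from h import *
np.set_printoptions(precision=3,suppress=True)
P=snap(); s,t=P["side"],P["top"]
for k in("red","green"):
  for c,b in((s,(250,165,300,215)),(t,(160,180,230,230))):
    for B in blobs(c,k,b): print(k,c["shot"],B[0],B[1])
def crop(p,x0,y0,x1,y1,k): return cv2.resize(p["pixels"][y0:y1,x0:x1,::-1],None,fx=k,fy=k,interpolation=cv2.INTER_CUBIC)
a=crop(s,240,130,390,250,4);b=crop(t,240,120,340,216,5)
cv2.imwrite("pics/c.png",np.hstack([cv2.resize(a,(480,384)),cv2.resize(b,(310,384))])[:, :790])
print(robot.observe()["tool_pos"])
E
```

```text
red 7 [269.179 177.054] 56
red 8 [177.449 205.108] 176
green 7 [278.24  190.021] 96
green 8 [210.206 200.312] 160
[0.597 0.002 0.248]
```

View pics/c.png

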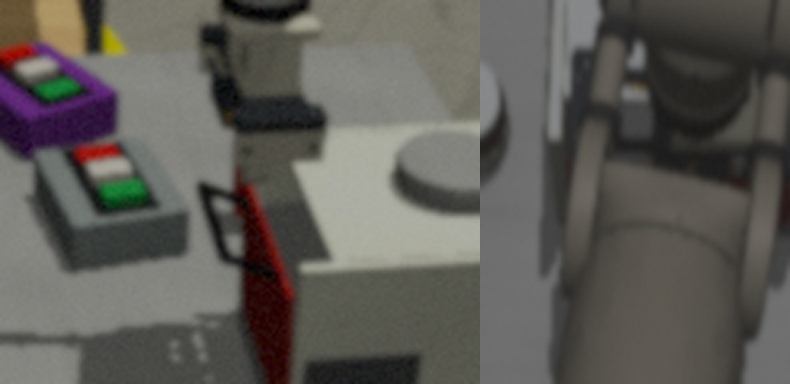

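Request:
{"fn": "carry_out", "kwargs": {
  "commands": [
    [[0.008, -0.003, 0], 0, 0],
    [[0, 0, 0.02], 0, 0],
    [[0, 0, 0.015], 0, 0],
    [[0, 0, 0.01], 0, 0],
    [[0, 0, 0.01], 0, 0],
    [[0, 0, 0], 0, 0]
  ]
}}

```text
time: 6.95
tool_pos: [0.5888, -0.0025, 0.1919]
tool_rot: [3.141, -0.001, -3.116]
contact_force: [-0.4, 0.3, 0.3]
opening: 0.0002
grip_force: 0.0
```

Request:
{"fn": "carry_out", "kwargs": {
  "commands": [
    [[0.004, 0, 0], 0, 0],
    [[0.0098, 0, 0.003], 0, 0],
    [[0.0096, 0, 0.0036], 0, 0],
    [[0.0094, 0, 0.004], 0, 0],
    [[0.0091, 0, 0.0046], 0, 0],
    [[0.0089, 0, 0.005], 0, 0],
    [[0.0085, 0, 0.0055], 0, 0],
    [[0.0081, 0, 0.006], 0, 0],
    [[0.0077, 0, 0.0064], 0, 0],
    [[0.0073, 0, 0.007], 0, 0],
    [[0.0069, 0, 0.007], 0, 0],
    [[0.004, 0, 0.002], 0, 0],
    [[0, 0, 0], 0, 0]
  ]
}}

```text
time: 8.57
tool_pos: [0.5005, -0.0049, 0.1403]
tool_rot: [-3.141, 0.013, -3.117]
contact_force: [15.5, 3.4, 0.9]
opening: 0.0004
grip_force: 7.7
```

Request:
{"fn": "carry_out", "kwargs": {
  "commands": [
    [[-0.008, 0, 0], 0, 0],
    [[0, 0, -0.04], 0, 0],
    [[0, 0, -0.06], 0, 0],
    [[0, 0, -0.06], 0, 0.4],
    [[0.02, 0, 0], 0, 1],
    [[0.02, 0, 0], 0, 1],
    [[0, 0, 0], 0, 1]
  ]
}}

```text
time: 9.45
tool_pos: [0.4623, -0.0058, 0.2982]
tool_rot: [3.142, -0.002, -3.117]
contact_force: [0.9, 0.5, 0.4]
opening: 0.0356
grip_force: 0.0
```

```bash
cat >> h.py <<'E'
def bars(P,zt=.099):
    """bar centre (x,y), yaw of own x, from the top view"""
    t=P["top"]; out=[]
    for B in blobs(t,"orange",(340,150,490,275),60):
        q=np.array([atz(t,u,zt)[:2] for u in B[3]])
        for _ in range(3):
            m=q.mean(0); w,v=np.linalg.eigh(np.cov((q-m).T)); d=v[:,1]*np.sign(v[0,1])
            a=(q-m)@d
            if _==0: lo=np.percentile(a,1); nose=m+d*lo; q=q[a<lo+.05]
        perp=np.array([-d[1],d[0]]); c=m+d*((nose-m)@d+.035)
        out.append((np.round(c,4),round(float(np.arctan2(d[1],d[0])),3),len(B[3])))
    return sorted(out,key=lambda o:-o[0][1])
E
python3 - <<'E'
from h import *
np.set_printoptions(precision=3,suppress=True)
P=snap(); s,t=P["side"],P["top"]
for b in bars(P):
    c=np.append(b[0],.091); o=c-[*(0.009*np.array([np.cos(b[1]),np.sin(b[1])])),.086]
    print(b,"proj side",proj(s,c),"origin",o, proj(t,o))
for B in blobs(s,"orange",(250,265,350,365)): print(B[0],cv2.boundingRect(B[3].astype(int)))
for c in(s,t): print([d["at"] for d in robot.tip_of(c,"scoop1")])
print(robot.observe()["tool_pos"],[d for d in robot.tip_of(s,"hopper_handle")[:1]],proj(s,[.484,-.004,.141]))
cv2.imwrite("pics/d.png",cv2.resize(s["pixels"][130:290,230:430,::-1],None,fx=4,fy=3.7,interpolation=cv2.INTER_CUBIC))
E
```

```text
(array([ 0.506, -0.224]), 0.075, 116) proj side [295.539 279.068] origin [ 0.497 -0.225  0.005] [377.47  219.708]
(array([ 0.539, -0.328]), 0.203, 138) proj side [315.229 306.519] origin [ 0.531 -0.33   0.005] [412.725 210.588]
(array([ 0.537, -0.428]), 0.112, 136) proj side [321.495 338.314] origin [ 0.528 -0.43   0.005] [446.364 213.377]
[298.353 279.918] (281, 274, 30, 19)
[317.082 307.866] (299, 301, 33, 20)
[324.53  339.909] (305, 333, 35, 21)
[[287.6, 302.8], [205.4, 323.7], [311.8, 367.3], [308.6, 331.2]]
[[394.1, 298.9], [411.9, 212.2], [375.0, 224.3], [446.7, 212.8], [442.8, 204.3]]
[ 0.464 -0.006  0.298] [{'at': [278.0, 215.7], 'p': 0.56}] [278.328 215.666]
```

View pics/d.png

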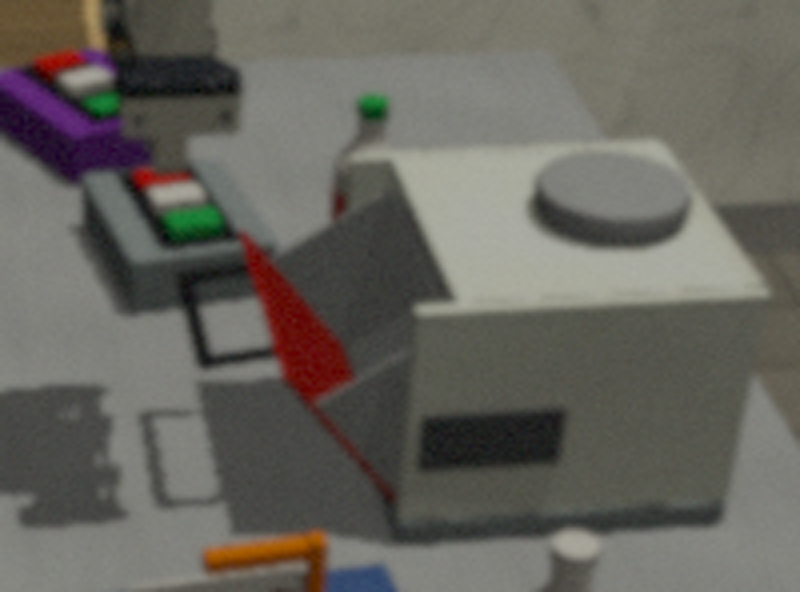

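The hopper is out to its stop, and the handle shows where the model puts it. Next is the first scoop.

Request:
{"fn": "carry_out", "kwargs": {
  "commands": [
    [[-0.0073, -0.0438, 0], 0, 0.5],
    [[-0.0073, -0.0438, 0], 0, 0.5],
    [[-0.0073, -0.0438, 0], 0, 0.5],
    [[-0.0073, -0.0438, 0], 0, 0.5],
    [[-0.0073, -0.0438, 0], 0, 0.5],
    [[0, 0, 0.05], -0.05, 0.5],
    [[0, 0, 0.05], 0, 0.5],
    [[0, 0, 0.04], 0, 0.5],
    [[0, 0, 0], 0, 0.5],
    [[0, 0, 0], 0, 0.5]
  ]
}}

```text
time: 10.95
tool_pos: [0.5068, -0.2243, 0.1599]
tool_rot: [-3.14, 0.002, -3.066]
contact_force: [0.0, 0.1, 1.3]
opening: 0.0464
grip_force: 0.0
```

Request:
{"fn": "carry_out", "kwargs": {
  "commands": [
    [[0, 0, 0.03], 0, 0.5],
    [[0, 0, 0.025], 0, 0.5],
    [[0, 0, 0.016], 0, 0.5],
    [[0, 0, 0], 0, 0.5],
    [[0, 0, 0], 0, 0],
    [[0, 0, 0], 0, 0],
    [[0, 0, 0], 0, 0],
    [[0, 0, 0], 0, 0],
    [[0, 0, 0], 0, 0],
    [[0, 0, -0.02], 0, 0],
    [[0, 0, -0.04], 0, 0],
    [[0, 0, 0], 0, 0]
  ],
  "newtons": 20
}}

```text
time: 12.45
tool_pos: [0.5073, -0.2246, 0.1501]
tool_rot: [-3.138, 0.005, -3.066]
contact_force: [-0.2, 0.3, -1.4]
opening: 0.0137
grip_force: 20.0
```

```bash
python3 - <<'E'
from h import *
o=robot.observe(); print(o["qpos"],o["contact_force"],o["torque"])
P=snap(); s,t=P["side"],P["top"]
print([ (B[0],B[2],len(B[3])) for B in blobs(s,"orange",(250,180,350,365))]); print(proj(s,[.507,-.2246,.152]))
E
```

```text
[-5.54981156e-01  4.82696032e-01  1.57926143e+00  1.15593615e-04
  1.07396935e+00 -2.20113058e+00] [-0.21740225  0.25617352 -1.37108748] [ 0.0474116  -0.00986665 -0.00449936]
[(array([285.46341463, 260.92682927]), ((285.5, 261.0), (7.0, 6.0), 0.0), 41), (array([310.36363636, 270.31818182]), ((310.5, 270.5), (5.0, 3.0), 90.0), 22), (array([317.05839416, 308.04014599]), ((314.6881103515625, 308.61883544921875), (31.542678833007812, 18.20918083190918), 5.710593223571777), 274), (array([324.55454545, 339.97575758]), ((322.0, 343.0), (20.0, 34.0), 90.0), 330)]
[296.69888854 260.11552687]
```

Request:
{"fn": "carry_out", "kwargs": {
  "commands": [
    [[0, 0, -0.05], 0, 0],
    [[0, 0, -0.06], 0, 0],
    [[0, 0, -0.05], 0, 0],
    [[0, 0, 0], 0.187, 0],
    [[0, 0, 0], 0.187, 0],
    [[0, 0, 0], 0.187, 0],
    [[0, 0, 0], 0.187, 0],
    [[0, 0, 0], 0.187, 0],
    [[0, 0, 0], 0.187, 0],
    [[0, 0, 0], 0.187, 0],
    [[0, 0, 0], 0.187, 0],
    [[0, 0, 0], 0.187, 0],
    [[0, 0, 0], 0.187, 0],
    [[0, 0, 0], 0.187, 0],
    [[0, 0, 0], 0.187, 0],
    [[0, 0, 0], 0.187, 0],
    [[0, 0, 0], 0.187, 0],
    [[0, 0, 0], 0.187, 0],
    [[0, 0, 0], 0.187, 0],
    [[0, 0, 0], 0.187, 0]
  ]
}}

```text
time: 15.05
tool_pos: [0.5054, -0.2235, 0.3055]
tool_rot: [-3.139, 0.003, 0.032]
contact_force: [0.7, -0.3, -1.0]
opening: 0.0139
grip_force: 20.0
```

Request:
{"fn": "carry_out", "kwargs": {
  "commands": [
    [[0.0093, -0.0364, 0], 0, 0],
    [[0.0093, -0.0364, 0], 0, 0],
    [[0.0093, -0.0364, 0], 0, 0],
    [[0.0093, -0.0364, 0], 0, 0],
    [[0.0093, -0.0364, 0], 0, 0],
    [[0.0093, -0.0364, 0], 0, 0],
    [[0, 0, 0.015], 0.007, 0],
    [[0, 0, 0.015], 0, 0],
    [[0, 0, 0], 0, 0]
  ],
  "newtons": 10
}}

```text
time: 16.18
tool_pos: [0.5522, -0.0042, 0.2752]
tool_rot: [-3.141, 0.005, 0.03]
contact_force: [-0.1, -0.1, -1.4]
opening: 0.0141
grip_force: 10.0
```

```bash
python3 - <<'E'
from h import *
o=robot.observe(); print(o["tool_pos"])
s=robot.read_camera("side")
cv2.imwrite("pics/e.png",cv2.resize(s["pixels"][130:280,230:430,::-1],None,fx=4,fy=4,interpolation=cv2.INTER_CUBIC))
E
```

```text
[ 0.55223257 -0.00424469  0.27515159]
```

View pics/e.png

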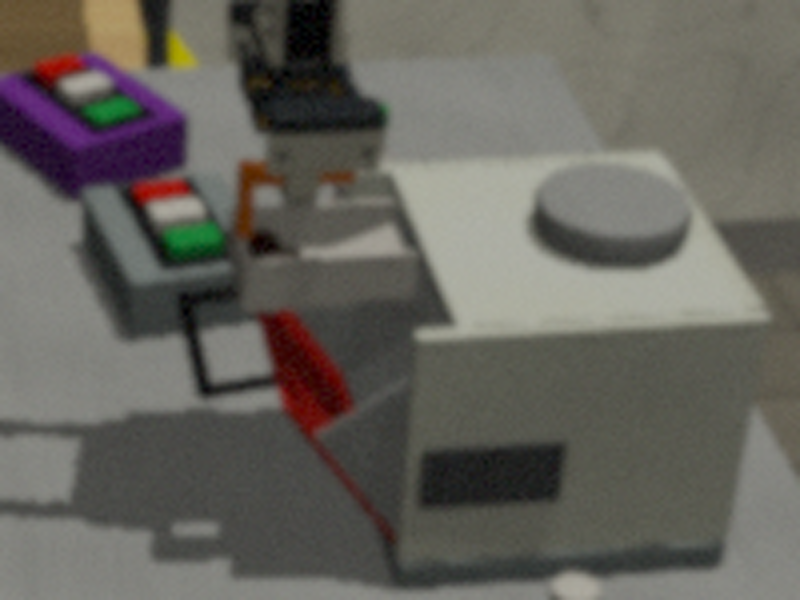

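The picture shows the scoop level over the mouth with its nose to +X and its back over the hopper's front edge. I start tipping it against that edge.

Request:
{"fn": "carry_out", "kwargs": {
  "commands": [
    [[0, 0, 0.02], 0, 0],
    [[0, 0, 0.017], 0, 0],
    [[0.0073, 0, 0.0024], 0, 0],
    [[0.0073, 0, 0.0024], 0, 0],
    [[0.0068, 0, 0.0036], 0, 0],
    [[0.0068, 0, 0.0036], 0, 0],
    [[0.006, 0, 0.0047], 0, 0],
    [[0.006, 0, 0.0047], 0, 0]
  ]
}}

```text
time: 17.23
tool_pos: [0.5956, -0.0029, 0.2228]
tool_rot: [3.14, -0.007, 0.03]
contact_force: [-1.5, -1.7, 13.0]
opening: 0.0136
grip_force: 10.0
```

```bash
python3 - <<'E'
from h import *
o=robot.observe(); print(o["tool_pos"],o["contact_force"])
s=robot.read_camera("side")
cv2.imwrite("pics/f.png",cv2.resize(s["pixels"][140:250,240:360,::-1],None,fx=5,fy=5,interpolation=cv2.INTER_CUBIC))
E
```

```text
[ 0.59562653 -0.00290893  0.22276145] [-1.53278979 -1.71718828 12.97955499]
```

View pics/f.png

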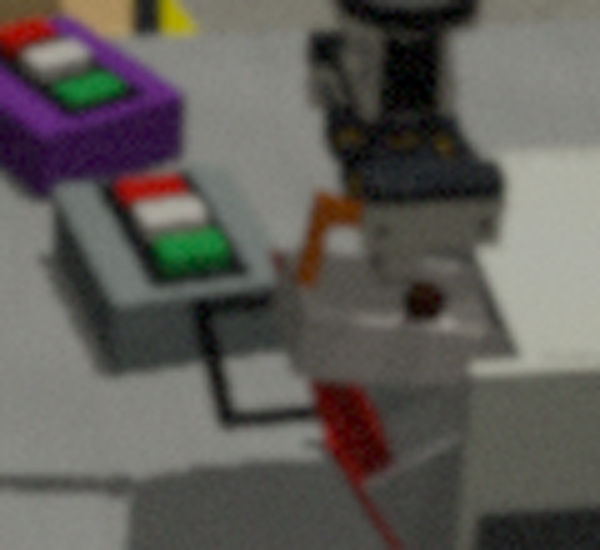

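Request:
{"fn": "carry_out", "kwargs": {
  "commands": [
    [[0, 0, 0], 0, 0],
    [[0, 0, 0], 0, 0],
    [[0, 0, 0], 0, 0]
  ],
  "newtons": 4
}}

```text
time: 17.65
tool_pos: [0.5955, -0.0028, 0.2215]
tool_rot: [3.14, -0.006, 0.03]
contact_force: [0.9, -0.5, 5.4]
opening: 0.014
grip_force: 4.0
```

```bash
cat >> h.py <<'E'
def scoop_px(p,piv,th,pts,yaw=.03,gx=9):
    # piv: world pivot = scoop own (gx,0,86); nose to +X; th nose-down deg
    out=[]; c,s_=np.cos(np.radians(th)),np.sin(np.radians(th))
    for x,y,z in pts:
        u,w=-(x-gx)/1000,(z-86)/1000; U,W=u*c+w*s_,-u*s_+w*c
        out.append(proj(p,np.array(piv)+[U*np.cos(yaw)+y/1000*np.sin(yaw),U*np.sin(yaw)-y/1000*np.cos(yaw),W]))
    return np.array(out)
PTS=[(x,y,z) for y in(-38,38) for x,z in((-65,22),(-65,40),(54,40),(54,0),(-20,0),(-65,22))]
BAR=[(-26,0,94),(44,0,94),(49,0,40)]
def overlay(p,piv,th,name,box,k,gx=9,yaw=.03):
    x0,y0,x1,y1=box; im=cv2.resize(p["pixels"][y0:y1,x0:x1,::-1],None,fx=k,fy=k,interpolation=cv2.INTER_CUBIC).copy(); im=cv2.convertScaleAbs(im,alpha=1.5)
    for L,col in((PTS[:6],(0,255,255)),(PTS[6:],(255,255,0)),(BAR,(0,255,0))):
        q=((scoop_px(p,piv,th,L,yaw,gx)-[x0,y0])*k).astype(np.int32); cv2.polylines(im,[q],False,col,1)
    cv2.imwrite(name,im)
E
python3 - <<'E'
from h import *
s=robot.read_camera("side"); tp=robot.observe()["tool_pos"]
ims=[]
for i,(th,dz) in enumerate([(30,.002),(18,.017)]):
    overlay(s,tp+[0,0,dz],th,f"pics/_{i}.png",(270,150,370,250),4); ims.append(cv2.imread(f"pics/_{i}.png"))
cv2.imwrite("pics/g.png",np.hstack(ims))
E
```

```text
(no output)
```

View pics/g.png

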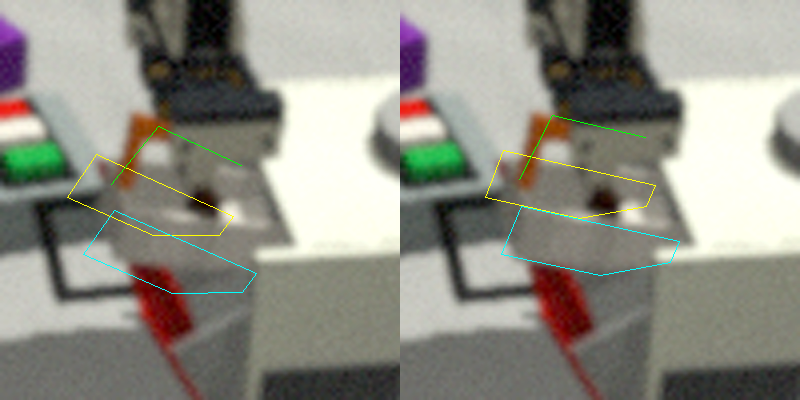

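The overlay shows the scoop tilted only about 13°, with its bar slipped about 15 mm up in the fingers. The nose has jammed over the hopper's back edge. I back out and try again.

Request:
{"fn": "carry_out", "kwargs": {
  "commands": [
    [[-0.004, 0, -0.006], 0, 0],
    [[-0.006, 0, -0.012], 0, 0],
    [[-0.006, 0, -0.02], 0, 0],
    [[-0.015, 0, -0.012], 0, 0],
    [[-0.015, 0, 0], 0, 0],
    [[0, 0, 0], 0, 0],
    [[0, 0, 0], 0, 0]
  ],
  "newtons": 8
}}

```text
time: 18.58
tool_pos: [0.5476, -0.0036, 0.2694]
tool_rot: [-3.141, -0.0, 0.031]
contact_force: [-0.1, -0.2, -1.9]
opening: 0.014
grip_force: 8.0
```

```bash
python3 - <<'E'
from h import *
s=robot.read_camera("side"); tp=robot.observe()["tool_pos"]; print(tp,robot.observe()["contact_force"])
ims=[]
for i,(th,dz) in enumerate([(12,.017),(18,.01)]):
    overlay(s,tp+[0,0,dz],th,f"pics/_{i}.png",(270,150,370,250),4); ims.append(cv2.imread(f"pics/_{i}.png"))
cv2.imwrite("pics/g2.png",np.hstack(ims))
E
```

```text
[ 0.54774673 -0.00360209  0.26919135] [ 0.77306789 -0.18505808 -1.88468745]
```

View pics/g2.png

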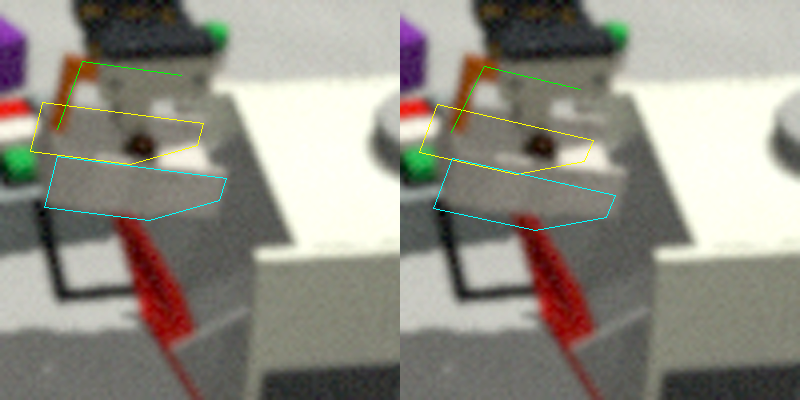

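Request:
{"fn": "carry_out", "kwargs": {
  "commands": [
    [[-0.0357, 0.0215, -0.01], 0, 0],
    [[-0.0357, 0.0215, 0], 0, 0],
    [[-0.0357, 0.0215, 0], 0, 0],
    [[-0.0357, 0.0215, 0], 0, 0],
    [[0, 0, 0.05], 0, 0],
    [[0, 0, 0.05], 0, 0],
    [[0, 0, 0.05], 0, 0],
    [[0, 0, 0.03], 0, 0],
    [[0, 0, 0.01], 0, 0],
    [[0, 0, 0.006], 0, 0],
    [[0, 0, 0.005], 0, 0],
    [[0, 0, 0.004], 0, 0],
    [[0, 0, 0], 0, 0]
  ],
  "newtons": 6
}}

```text
time: 20.25
tool_pos: [0.4076, -0.0939, 0.0744]
tool_rot: [3.141, -0.0, 0.031]
contact_force: [-0.2, -0.3, -0.8]
opening: 0.0139
grip_force: 6.0
```

Request:
{"fn": "carry_out", "kwargs": {
  "commands": [
    [[0, 0, 0.002], 0, 0],
    [[0, 0, 0.002], 0, 0],
    [[0, 0, 0], 0, 0.4],
    [[0, 0, 0], 0, 0.4],
    [[0, 0, -0.012], 0, 0.4],
    [[0, 0, -0.011], 0, 0.4],
    [[0, 0, 0], 0, 0.4],
    [[0, 0, 0], 0, 0],
    [[0, 0, 0], 0, 0],
    [[0, 0, 0], 0, 0],
    [[0, 0, 0], 0, 0],
    [[0, 0, -0.02], 0, 0],
    [[0, 0, 0], 0, 0]
  ],
  "newtons": 10
}}

```text
time: 21.88
tool_pos: [0.4082, -0.0942, 0.1138]
tool_rot: [3.141, -0.002, 0.031]
contact_force: [-1.3, -0.5, -2.5]
opening: 0.0136
grip_force: 10.0
```

Request:
{"fn": "carry_out", "kwargs": {
  "commands": [
    [[0, 0, -0.06], 0, 0],
    [[0, 0, -0.06], 0, 0],
    [[0, 0, -0.06], 0, 0],
    [[0.0359, -0.0216, 0], 0, 0],
    [[0.0359, -0.0216, 0], 0, 0],
    [[0.0359, -0.0216, 0], 0, 0],
    [[0.0359, -0.0216, 0], 0, 0],
    [[0, 0, 0.02], 0, 0],
    [[0, 0, 0.015], 0, 0],
    [[0, 0, 0.006], 0, 0],
    [[0, 0, 0.003], 0, 0],
    [[0, 0, 0.002], 0, 0],
    [[0, 0, 0], 0, 0]
  ],
  "newtons": 10
}}

```text
time: 23.5
tool_pos: [0.5486, -0.0032, 0.2479]
tool_rot: [-3.142, -0.002, 0.031]
contact_force: [-0.6, 1.8, 4.6]
opening: 0.0136
grip_force: 10.0
```

Request:
{"fn": "carry_out", "kwargs": {
  "commands": [
    [[0.0058, 0, 0.002], 0, 0],
    [[0.0058, 0, 0.002], 0, 0],
    [[0.0064, 0, 0.0025], 0, 0],
    [[0.0064, 0, 0.0025], 0, 0],
    [[0.0056, 0, 0.003], 0, 0],
    [[0, 0, 0], 0, 0]
  ],
  "newtons": 6
}}

```text
time: 24.25
tool_pos: [0.5787, -0.0023, 0.2346]
tool_rot: [-3.142, 0.0, 0.031]
contact_force: [1.0, 1.8, 0.9]
opening: 0.0139
grip_force: 6.0
```

```bash
python3 - <<'E'
from h import *
s=robot.read_camera("side"); tp=robot.observe()["tool_pos"]; print(tp,robot.observe()["contact_force"])
ims=[]
for i,(th,dz) in enumerate([(18,-.0075),(10,-.002)]):
    overlay(s,tp+[0,0,dz],th,f"pics/_{i}.png",(270,150,370,250),4); ims.append(cv2.imread(f"pics/_{i}.png"))
cv2.imwrite("pics/g3.png",np.hstack(ims))
E
```

```text
[ 0.57845876 -0.00228424  0.2347327 ] [1.62577516 0.89163844 0.20849491]
```

View pics/g3.png

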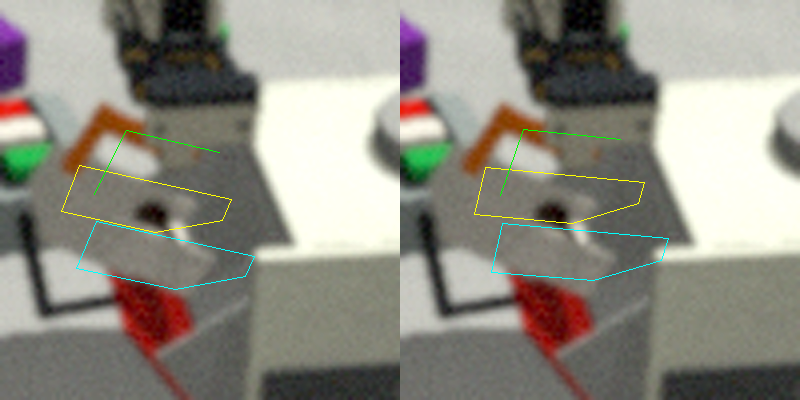

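The picture shows the scoop tipping freely now, at about 30° with the post clearly inclined. I carry on to about 60°.

Request:
{"fn": "carry_out", "kwargs": {
  "commands": [
    [[0.0056, 0, 0.004], 0, 0],
    [[0.0056, 0, 0.0045], 0, 0],
    [[0.0056, 0, 0.0045], 0, 0],
    [[0.0042, 0, 0.0046], 0, 0],
    [[0.0042, 0, 0.0046], 0, 0],
    [[0.0035, 0, 0.0052], 0, 0],
    [[0.0034, 0, 0.0052], 0, 0],
    [[0.0026, 0, 0.0056], 0, 0],
    [[0.0026, 0, 0.0056], 0, 0],
    [[0.0018, 0, 0.0058], 0, 0],
    [[0.0018, 0, 0.0058], 0, 0],
    [[0, 0, 0], 0, 0],
    [[0, 0, 0], 0, 0],
    [[0, 0, 0], 0, 0],
    [[0, 0, 0], 0, 0]
  ]
}}

```text
time: 26.18
tool_pos: [0.6201, -0.001, 0.1804]
tool_rot: [3.141, -0.003, 0.031]
contact_force: [5.8, 0.2, 4.9]
opening: 0.0136
grip_force: 6.0
```

```bash
cat >> h.py <<'E'
def tilt(s,y,yaw_sign=1):
    """post/bar of the held scoop in the side view, back-projected to plane y: extents (x,z) of orange"""
    for B in blobs(s,"orange",(240,140,400,262),25):
        q=[]
        for u in B[3]:
            o,d=ray(s,u); k=(y-o[1])/d[1]; q.append((o+d*k)[[0,2]])
        q=np.array(q,np.float32); r=cv2.minAreaRect(q*1000); l=cv2.fitLine(q,cv2.DIST_L2,0,.01,.01).ravel()
        print("orange n",len(q),"c",q.mean(0).round(3),"line deg",np.degrees(np.arctan2(l[1],l[0])).round(0),"rect",np.round(r[1]),round(r[2]),"box",q.min(0).round(3),q.max(0).round(3))
E
python3 - <<'E'
from h import *
P=snap(); s,t=P["side"],P["top"]; o=robot.observe(); print(o["tool_pos"],o["contact_force"]); tilt(s,-.003)
for c in(s,t): print([(d["at"],round(d["p"],2)) for d in robot.tip_of(c,"ball1_center")])
cv2.imwrite("pics/h_s.png",s["pixels"][:,:,::-1])
E
```

```text
[ 0.6201298  -0.0010327   0.18036592] [4.89938619 0.30143298 4.63439843]
orange n 55 c [0.573 0.216] line deg 35.0 rect [36. 16.] 36 box [0.558 0.205] [0.586 0.233]
[([333.0, 362.3], 0.37)]
[([455.1, 200.3], 0.49), ([445.8, 214.5], 0.4)]
```

Request:
{"fn": "carry_out", "kwargs": {
  "commands": [
    [[0.001, 0, 0.005], 0, 0],
    [[0, 0, 0], 0, 0],
    [[0, 0, 0], 0, 0],
    [[0, 0, -0.005], 0, 0],
    [[0, 0, -0.02], 0, 0],
    [[0, 0, -0.04], 0, 0],
    [[0, 0, -0.05], 0, 0],
    [[0, 0, -0.05], 0, 0],
    [[0, 0, 0], 0, 0],
    [[0, 0, 0], 0, 0]
  ]
}}

```text
time: 27.62
tool_pos: [0.6191, -0.0008, 0.3379]
tool_rot: [-3.141, 0.004, 0.031]
contact_force: [0.3, 0.7, -2.4]
opening: 0.0137
grip_force: 6.0
```

```bash
python3 - <<'E'
from h import *
s=robot.read_camera("side"); o=robot.observe(); print(o["tool_pos"],o["contact_force"],o["opening"]); tilt(s,-.003)
E
```

```text
[ 0.61910834 -0.00082568  0.33734219] [ 0.2686959   0.15858231 -2.15200666] 0.013917903390701146
orange n 28 c [0.565 0.369] line deg 15.0 rect [23. 10.] 27 box [0.555 0.362] [0.578 0.373]
```

Request:
{"fn": "carry_out", "kwargs": {
  "commands": [
    [[-0.03, 0, 0], 0, 0],
    [[-0.03, 0, 0], 0, 0],
    [[-0.03, 0, 0], 0, 0],
    [[0, 0, 0], 0, 0],
    [[0, 0, 0], 0, 0],
    [[0, 0, 0], 0, 0]
  ],
  "newtons": 3
}}

```text
time: 28.42
tool_pos: [0.5308, -0.0037, 0.3389]
tool_rot: [-3.141, 0.001, 0.031]
contact_force: [0.0, -0.2, -1.4]
opening: 0.0139
grip_force: 3.0
```

```bash
python3 - <<'E'
from h import *
s=robot.read_camera("side"); o=robot.observe(); print(o["tool_pos"],o["contact_force"],o["opening"]); tilt(s,-.003)
for nm in("scoop1","ball1_center"): print([(d["at"],round(d["p"],2)) for d in robot.tip_of(s,nm)])
cv2.imwrite("pics/i.png",np.hstack([cv2.resize(x,(395,395),interpolation=cv2.INTER_CUBIC) for x in(cv2.imread("pics/h_s.png")[150:250,260:360],s["pixels"][100:220,230:350,::-1])]))
E
```

```text
[ 0.53073544 -0.00371756  0.33903618] [-0.16482649 -0.55652521 -1.69351013] 0.014022808136772513
orange n 88 c [0.495 0.328] line deg 71.0 rect [57. 34.] 59 box [0.484 0.29 ] [0.518 0.347]
[([312.5, 366.3], 0.92), ([301.9, 178.0], 0.73), ([310.0, 331.3], 0.72), ([206.3, 323.7], 0.64)]
[([331.9, 363.6], 0.37)]
```

View pics/i.png

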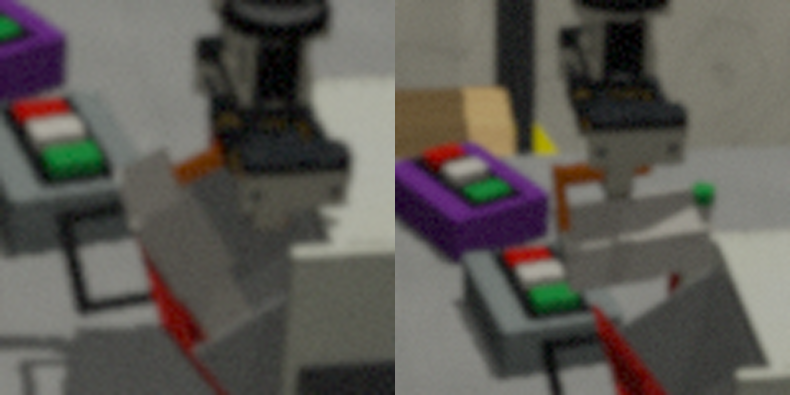

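The left half shows the tipped scoop, emptied at about 60°. In the right half it has swung level by itself at 3 N and is empty. I put it down on the mat, nose to +X.

Request:
{"fn": "carry_out", "kwargs": {
  "commands": [
    [[-0.0125, 0.0429, 0], 0, 0],
    [[-0.0125, 0.0429, 0], 0, 0],
    [[-0.0125, 0.0429, 0], 0, 0],
    [[-0.0125, 0.0429, 0], 0, 0],
    [[-0.0125, 0.0429, 0], 0, 0],
    [[0, 0, 0.05], 0, 0],
    [[0, 0, 0.06], 0, 0],
    [[0, 0, 0.06], 0, 0],
    [[0, 0, 0.04], 0, 0],
    [[0, 0, 0.02], 0, 0],
    [[0, 0, 0.009], 0, 0],
    [[0, 0, 0.004], 0, 0],
    [[0, 0, 0.003], 0, 0],
    [[0, 0, 0], 0, 0]
  ],
  "newtons": 4
}}

```text
time: 30.32
tool_pos: [0.4746, -0.2202, 0.0943]
tool_rot: [3.141, -0.001, 0.031]
contact_force: [-0.1, 0.0, -1.8]
opening: 0.0139
grip_force: 4.0
```

Request:
{"fn": "carry_out", "kwargs": {
  "commands": [
    [[0, 0, 0.002], 0, 0],
    [[0, 0, 0.002], 0, 0],
    [[0, 0, 0.002], 0, 0],
    [[0, 0, 0.002], 0, 0],
    [[0, 0, 0], 0, 0]
  ]
}}

```text
time: 30.95
tool_pos: [0.4747, -0.2202, 0.0859]
tool_rot: [3.141, -0.001, 0.031]
contact_force: [3.3, -0.1, 3.9]
opening: 0.0141
grip_force: 4.0
```

Request:
{"fn": "carry_out", "kwargs": {
  "commands": [
    [[0, 0, 0], 0, 0.4],
    [[0, 0, 0], 0, 0.4],
    [[0, 0, -0.03], 0, 0.4],
    [[0, 0, -0.06], 0, 0.4],
    [[0, 0, -0.06], 0, 0.4],
    [[0, -0.06, -0.03], 0, 0.4],
    [[0, -0.06, 0], 0, 0.4],
    [[0, -0.06, 0], 0, 0.4],
    [[0, 0, 0], 0, 0.4]
  ]
}}

```text
time: 32.08
tool_pos: [0.468, -0.0408, 0.2636]
tool_rot: [-3.141, 0.001, 0.036]
contact_force: [1.2, -0.8, -0.4]
opening: 0.037
grip_force: 0.0
```

```bash
cat >> h.py <<'E'
def dark(t,c,yaw,z=.025):
    """dark pixels inside a scoop whose origin is c (x,y)"""
    im=t["pixels"].max(2); n=0
    for x in np.arange(-55,50,3):
        for y in np.arange(-33,34,3):
            q=np.array([c[0]+(x*np.cos(yaw)-y*np.sin(yaw))/1000,c[1]+(x*np.sin(yaw)+y*np.cos(yaw))/1000,z]); u=proj(t,q).round().astype(int); n+=im[u[1],u[0]]<42
    return n
E
python3 - <<'E'
from h import *
P=snap(); s,t=P["side"],P["top"]; print(robot.observe()["tool_pos"],robot.observe()["time"])
for b in bars(P): print(b)
for B in blobs(s,"orange",(250,265,350,365)): print(B[0],cv2.boundingRect(B[3].astype(int)))
for c in(s,t):
  for nm in("scoop1","ball1_center"): print(nm,[(d["at"],round(d["p"],2)) for d in robot.tip_of(c,nm)])
print("dark",dark(t,(.466,-.22),np.pi),dark(t,(.531,-.33),.2),dark(t,(.528,-.43),.1))
E
```

```text
[ 0.46870423 -0.04407864  0.26355203] 32.175
(array([ 0.4685, -0.2197]), 0.008, 109)
(array([ 0.5391, -0.3279]), 0.211, 139)
(array([ 0.5369, -0.4285]), 0.112, 137)
[279.6097561  280.35609756] (267, 275, 31, 20)
[317.23722628 307.95255474] (299, 301, 33, 19)
[324.54434251 339.88073394] (305, 333, 35, 21)
scoop1 [([309.6, 366.9], 0.9), ([204.8, 326.7], 0.89), ([306.9, 330.9], 0.86), ([288.3, 306.1], 0.61)]
ball1_center [([329.7, 364.7], 0.59)]
scoop1 [([375.1, 225.5], 0.75), ([391.9, 298.7], 0.74), ([444.2, 215.9], 0.72), ([411.8, 212.8], 0.57), ([411.4, 215.3], 0.45)]
ball1_center [([455.2, 201.9], 0.4)]
dark 0 59 58
```

Request:
{"fn": "carry_out", "kwargs": {
  "commands": [
    [[0.01, 0.0478, 0], 0, 0.4],
    [[0.01, 0.0478, 0], 0, 0.4],
    [[0.01, 0.0478, 0], 0, 0.4],
    [[0.01, 0.0478, 0], 0, 0.4],
    [[0.01, 0.0478, 0], 0, 0.4],
    [[0.01, 0.0478, 0], 0, 0.4],
    [[0, 0, 0.04], -0.17, 0.4],
    [[0, 0, 0.04], 0, 0.4],
    [[0, 0, 0.02], 0, 0.4],
    [[0, 0, 0], 0, 0.4],
    [[0, 0, 0], 0, 0.4]
  ]
}}

```text
time: 33.75
tool_pos: [0.5379, -0.3301, 0.1647]
tool_rot: [3.14, -0.001, 0.2]
contact_force: [-0.2, 0.3, 0.5]
opening: 0.0365
grip_force: 0.0
```

Request:
{"fn": "carry_out", "kwargs": {
  "commands": [
    [[0, -0.002, 0.03], 0, 0.4],
    [[0, 0, 0.02], 0, 0.4],
    [[0, 0, 0.016], 0, 0.4],
    [[0, 0, 0], 0, 0.4],
    [[0, 0, 0], 0, 0],
    [[0, 0, 0], 0, 0],
    [[0, 0, 0], 0, 0],
    [[0, 0, 0], 0, 0],
    [[0, 0, -0.03], 0, 0],
    [[0, 0, -0.06], 0, 0],
    [[0, 0, -0.06], 0, 0],
    [[0, 0, -0.05], 0, 0],
    [[0, 0, 0], 0, 0]
  ],
  "newtons": 15
}}

```text
time: 35.38
tool_pos: [0.5385, -0.3278, 0.3026]
tool_rot: [3.135, -0.006, 0.201]
contact_force: [-0.1, 0.5, -1.5]
opening: 0.0142
grip_force: 15.0
```

Request:
{"fn": "carry_out", "kwargs": {
  "commands": [
    [[0, 0, 0], -0.1856, 0],
    [[0, 0, 0], -0.1856, 0],
    [[0, 0, 0], -0.1856, 0],
    [[0, 0, 0], -0.1856, 0],
    [[0, 0, 0], -0.1856, 0],
    [[0, 0, 0], -0.1856, 0],
    [[0, 0, 0], -0.1856, 0],
    [[0, 0, 0], -0.1856, 0],
    [[0, 0, 0], -0.1856, 0],
    [[0, 0, 0], -0.1856, 0],
    [[0, 0, 0], -0.1856, 0],
    [[0, 0, 0], -0.1856, 0],
    [[0, 0, 0], -0.1856, 0],
    [[0, 0, 0], -0.1856, 0],
    [[0, 0, 0], -0.1856, 0],
    [[0, 0, 0], -0.1856, 0],
    [[0, 0, 0], 0, 0]
  ]
}}

```text
time: 37.5
tool_pos: [0.5369, -0.3267, 0.2959]
tool_rot: [3.139, -0.002, -3.114]
contact_force: [0.5, 0.8, -1.6]
opening: 0.0137
grip_force: 15.0
```

Request:
{"fn": "carry_out", "kwargs": {
  "commands": [
    [[-0.003, 0.0462, -0.02], 0, 0],
    [[-0.003, 0.0462, 0], 0, 0],
    [[-0.003, 0.0462, 0], 0, 0],
    [[-0.003, 0.0462, 0], 0, 0],
    [[-0.003, 0.0462, 0], 0, 0],
    [[-0.003, 0.0462, 0], 0, 0],
    [[-0.003, 0.0462, 0], 0, 0],
    [[0, 0, 0.02], 0, 0],
    [[0, 0, 0.02], 0, 0],
    [[0, 0, 0.015], 0, 0],
    [[0, 0, 0.004], 0, 0],
    [[0, 0, 0], 0, 0]
  ],
  "newtons": 10
}}

```text
time: 39.0
tool_pos: [0.5491, -0.0034, 0.2588]
tool_rot: [3.141, -0.0, -3.114]
contact_force: [0.6, -0.5, -1.0]
opening: 0.0138
grip_force: 10.0
```

Request:
{"fn": "carry_out", "kwargs": {
  "commands": [
    [[0, 0, 0.006], 0, 0],
    [[0, 0, 0.003], 0, 0],
    [[0, 0, 0.002], 0, 0],
    [[0, 0, 0], 0, 0]
  ]
}}

```text
time: 39.5
tool_pos: [0.5506, -0.0033, 0.2499]
tool_rot: [-3.141, 0.006, -3.113]
contact_force: [0.7, 0.7, 7.2]
opening: 0.0138
grip_force: 10.0
```

Request:
{"fn": "carry_out", "kwargs": {
  "commands": [
    [[-0.0058, 0, 0.002], 0, 0],
    [[-0.0058, 0, 0.002], 0, 0],
    [[-0.0064, 0, 0.0025], 0, 0],
    [[-0.0064, 0, 0.0025], 0, 0],
    [[-0.0056, 0, 0.003], 0, 0],
    [[0, 0, 0], 0, 0]
  ],
  "newtons": 6
}}

```text
time: 40.25
tool_pos: [0.5797, -0.0024, 0.2355]
tool_rot: [-3.142, 0.001, -3.113]
contact_force: [3.8, 0.2, 2.7]
opening: 0.0138
grip_force: 6.0
```

```bash
python3 - <<'E'
from h import *
s=robot.read_camera("side"); o=robot.observe(); print(o["tool_pos"],o["contact_force"],o["opening"]); tilt(s,-.003)
E
```

```text
[ 0.57945913 -0.00241218  0.23558001] [ 3.23619554 -0.58214303  2.31911524] 0.013721090125697671
orange n 65 c [0.542 0.226] line deg 63.0 rect [53. 16.] 66 box [0.527 0.2  ] [0.557 0.251]
orange n 48 c [0.607 0.221] line deg -46.0 rect [20. 24.] 72 box [0.597 0.209] [0.617 0.232]
```

Request:
{"fn": "carry_out", "kwargs": {
  "commands": [
    [[-0.0056, 0, 0.004], 0, 0],
    [[-0.0056, 0, 0.0045], 0, 0],
    [[-0.0056, 0, 0.0045], 0, 0],
    [[-0.0042, 0, 0.0046], 0, 0],
    [[-0.0042, 0, 0.0046], 0, 0],
    [[-0.0035, 0, 0.0052], 0, 0],
    [[-0.0034, 0, 0.0052], 0, 0],
    [[-0.0026, 0, 0.0056], 0, 0],
    [[-0.0026, 0, 0.0056], 0, 0],
    [[-0.0018, 0, 0.0058], 0, 0],
    [[-0.0018, 0, 0.0058], 0, 0],
    [[0, 0, 0.003], 0, 0],
    [[0, 0, 0.003], 0, 0],
    [[0, 0, 0], 0, 0],
    [[0, 0, 0], 0, 0],
    [[0, 0, 0], 0, 0]
  ]
}}

```text
time: 42.3
tool_pos: [0.6215, -0.0012, 0.1756]
tool_rot: [-3.141, 0.005, -3.113]
contact_force: [4.6, 0.0, 5.1]
opening: 0.0141
grip_force: 6.0
```

```bash
python3 - <<'E'
from h import *
s=robot.read_camera("side"); o=robot.observe(); print(o["tool_pos"],o["contact_force"],o["opening"]); tilt(s,-.003)
im=s["pixels"][140:260,260:370].max(2); print((im<30).sum())
a=cv2.imread("pics/h_s.png")[140:260,260:370].max(2); print((a<30).sum())
E
```

```text
[ 0.62150524 -0.00126046  0.17563723] [4.10762744 0.41807238 5.54121227] 0.01406960059257541
orange n 58 c [0.586 0.195] line deg 29.0 rect [34. 16.] 29 box [0.57  0.181] [0.601 0.207]
359
597
```

Request:
{"fn": "carry_out", "kwargs": {
  "commands": [
    [[0, 0, -0.01], 0, 0],
    [[0, 0, -0.02], 0, 0],
    [[0, 0, -0.04], 0, 0],
    [[0, 0, -0.05], 0, 0],
    [[0, 0, -0.045], 0, 0],
    [[0.03, 0, 0], 0, 0],
    [[0.03, 0, 0], 0, 0],
    [[0.03, 0, 0], 0, 0],
    [[0, 0, 0], 0, 0],
    [[0, 0, 0], 0, 0],
    [[0, 0, 0], 0, 0]
  ],
  "newtons": 3
}}

```text
time: 43.72
tool_pos: [0.5305, -0.0038, 0.339]
tool_rot: [3.141, -0.001, -3.113]
contact_force: [-0.1, -0.1, -1.6]
opening: 0.0141
grip_force: 3.0
```

```bash
python3 - <<'E'
from h import *
s=robot.read_camera("side"); o=robot.observe(); print(o["tool_pos"],o["contact_force"],o["opening"]); tilt(s,-.003)
for nm in("scoop1","ball1_center"): print([(d["at"],round(d["p"],2)) for d in robot.tip_of(s,nm)])
E
```

```text
[ 0.53042681 -0.00380377  0.33895219] [-0.41152965 -0.83453291 -1.75583234] 0.01395818424259075
orange n 67 c [0.499 0.326] line deg 54.0 rect [51. 18.] 48 box [0.484 0.303] [0.518 0.346]
orange n 41 c [0.559 0.318] line deg -31.0 rect [13. 27.] 65 box [0.548 0.308] [0.571 0.327]
[([206.0, 324.0], 0.88), ([310.4, 364.2], 0.83), ([289.7, 180.4], 0.79), ([285.9, 305.0], 0.65)]
[([333.4, 362.0], 0.57)]
```

Request:
{"fn": "carry_out", "kwargs": {
  "commands": [
    [[0.0092, -0.0454, 0], 0, 0],
    [[0.0092, -0.0454, 0], 0, 0],
    [[0.0092, -0.0454, 0], 0, 0],
    [[0.0092, -0.0454, 0], 0, 0],
    [[0.0092, -0.0454, 0], 0, 0],
    [[0.0092, -0.0454, 0], 0, 0],
    [[0.0092, -0.0454, 0], 0, 0],
    [[0, 0, 0.06], 0, 0],
    [[0, 0, 0.06], 0, 0],
    [[0, 0, 0.06], 0, 0],
    [[0, 0, 0.04], 0, 0],
    [[0, 0, 0.012], 0, 0],
    [[0, 0, 0.005], 0, 0],
    [[0, 0, 0.005], 0, 0],
    [[0, 0, 0.004], 0, 0],
    [[0, 0, 0.003], 0, 0],
    [[0, 0, 0.002], 0, 0],
    [[0, 0, 0], 0, 0]
  ]
}}

```text
time: 46.12
tool_pos: [0.4749, -0.3237, 0.0885]
tool_rot: [-3.141, 0.001, -3.113]
contact_force: [-1.5, -2.6, 4.3]
opening: 0.014
grip_force: 3.0
```

```bash
python3 - <<'E'
from h import *
s=robot.read_camera("side"); o=robot.observe(); print(o["tool_pos"],o["contact_force"],o["opening"])
for B in blobs(s,"orange",(250,265,350,365)):
    q=np.array([(lambda o,d:(o+d*((-.323-o[1])/d[1]))[[0,2]])(*ray(s,u)) for u in B[3]]); print(B[0],len(B[3]),q.min(0),q.max(0))
E
```

```text
[ 0.47485557 -0.32363322  0.08853496] [-1.28761889 -3.38097148  3.0320308 ] 0.01436725469617054
[268.86440678 285.27118644] 59 [0.42490924 0.1349395 ] [0.4340714 0.1861304]
[271.36521739 311.69565217] 115 [0.42724229 0.04195764] [0.44871842 0.10242317]
[324.34890966 340.0623053 ] 321 [ 0.51986862 -0.07975521] [ 0.60798135 -0.00755379]
```

Request:
{"fn": "carry_out", "kwargs": {
  "commands": [
    [[0, 0, 0], 0, 0.3],
    [[0, 0, 0], 0, 0.3],
    [[0, 0, -0.03], 0, 0.3],
    [[0, 0, -0.06], 0, 0.3],
    [[0, 0, -0.06], 0, 0.3],
    [[0, 0.06, -0.03], 0, 0.3],
    [[0, 0.06, 0], 0, 0.3],
    [[0, 0.06, 0], 0, 0.3],
    [[0, 0.06, 0], 0, 0.3],
    [[0, 0.05, 0], 0, 0.3],
    [[0, 0, 0], 0, 0.3]
  ]
}}

```text
time: 47.55
tool_pos: [0.4659, -0.0344, 0.2663]
tool_rot: [3.14, -0.0, -3.108]
contact_force: [0.8, -0.5, 0.0]
opening: 0.0275
grip_force: 0.0
```

```bash
python3 - <<'E'
from h import *
P=snap(); s,t=P["side"],P["top"]; print(robot.observe()["tool_pos"],robot.observe()["tool_rot"][2])
for b in bars(P): print(b)
for B in blobs(s,"orange",(250,265,350,365)): print(B[0],cv2.boundingRect(B[3].astype(int)))
for c in(s,t):
  for nm in("scoop1","ball1_center"): print(nm,[(d["at"],round(d["p"],2)) for d in robot.tip_of(c,nm)])
print("dark",dark(t,(.466,-.22),np.pi),dark(t,(.466,-.325),np.pi),dark(t,(.528,-.43),.1))
E
```

```text
[ 0.46646847 -0.03727178  0.2662435 ] -3.111207292543108
(array([ 0.4685, -0.2197]), 0.008, 108)
(array([ 0.4606, -0.3241]), 0.005, 120)
(array([ 0.5369, -0.4285]), 0.104, 141)
[279.48275862 280.49753695] (267, 275, 30, 20)
[281.16356877 309.30855019] (267, 304, 34, 21)
[324.44891641 340.08359133] (305, 333, 35, 21)
scoop1 [([310.7, 369.2], 0.92), ([203.9, 324.3], 0.74), ([289.3, 330.9], 0.72), ([285.4, 304.8], 0.58)]
ball1_center [([329.9, 362.4], 0.51), ([299.9, 336.4], 0.27)]
scoop1 [([415.4, 226.6], 0.88), ([397.2, 298.2], 0.79), ([373.5, 223.8], 0.65), ([446.8, 213.3], 0.62)]
ball1_center [([457.2, 200.6], 0.51)]
dark 0 0 61
```

Request:
{"fn": "carry_out", "kwargs": {
  "commands": [
    [[-0.0073, -0.0491, 0], 0, 0.4],
    [[-0.0073, -0.0491, 0], 0, 0.4],
    [[-0.0073, -0.0491, 0], 0, 0.4],
    [[-0.0073, -0.0491, 0], 0, 0.4],
    [[-0.0073, -0.0491, 0], 0, 0.4],
    [[-0.0073, -0.0491, 0], 0, 0.4],
    [[-0.0073, -0.0491, 0], 0, 0.4],
    [[-0.0073, -0.0491, 0], 0, 0.4],
    [[0, 0, 0.04], -0.078, 0.4],
    [[0, 0, 0.04], 0, 0.4],
    [[0, 0, 0.02], 0, 0.4],
    [[0, 0, 0], 0, 0.4],
    [[0, 0, 0], 0, 0.4]
  ]
}}

```text
time: 49.48
tool_pos: [0.5362, -0.4295, 0.1674]
tool_rot: [-3.14, 0.001, -3.036]
contact_force: [-0.4, 0.5, -0.6]
opening: 0.0367
grip_force: 0.0
```

```bash
python3 - <<'E'
from h import *
s=robot.read_camera("side"); im=s["pixels"].max(2)
print((im[326:346,290:312]<45).sum(),(im[352:372,318:342]<45).sum(), (im[296:316,280:305]<45).sum(), im[330:343:3,292:310:3])
E
```

```text
0 61 0 [[120 117 105 100 100 121]
 [ 93  93  93  90  87  90]
 [ 87  89  82  85  84  91]
 [ 89  88  88  84  88 111]
 [ 84  87  87  89  81 101]]
```

B and A are empty. I grip C.

Request:
{"fn": "carry_out", "kwargs": {
  "commands": [
    [[0, 0.001, 0.03], 0, 0.4],
    [[0, 0, 0.02], 0, 0.4],
    [[0, 0, 0.0185], 0, 0.4],
    [[0, 0, 0], 0, 0.4],
    [[0, 0, 0], 0, 0],
    [[0, 0, 0], 0, 0],
    [[0, 0, 0], 0, 0],
    [[0, 0, 0], 0, 0],
    [[0, 0, -0.03], 0, 0],
    [[0, 0, -0.06], 0, 0],
    [[0, 0, -0.06], 0, 0],
    [[0, 0, -0.06], 0, 0],
    [[0, 0, 0], 0, 0]
  ],
  "newtons": 15
}}

```text
time: 51.15
tool_pos: [0.5372, -0.4284, 0.3143]
tool_rot: [-3.133, 0.007, -3.035]
contact_force: [0.1, -1.1, -2.8]
opening: 0.014
grip_force: 15.0
```

Request:
{"fn": "carry_out", "kwargs": {
  "commands": [
    [[0, 0, 0], 0.1787, 0],
    [[0, 0, 0], 0.1787, 0],
    [[0, 0, 0], 0.1787, 0],
    [[0, 0, 0], 0.1787, 0],
    [[0, 0, 0], 0.1787, 0],
    [[0, 0, 0], 0.1787, 0],
    [[0, 0, 0], 0.1787, 0],
    [[0, 0, 0], 0.1787, 0],
    [[0, 0, 0], 0.1787, 0],
    [[0, 0, 0], 0.1787, 0],
    [[0, 0, 0], 0.1787, 0],
    [[0, 0, 0], 0.1787, 0],
    [[0, 0, 0], 0.1787, 0],
    [[0, 0, 0], 0.1787, 0],
    [[0, 0, 0], 0.1787, 0],
    [[0, 0, 0], 0.1787, 0],
    [[0, 0, 0], 0.1787, 0],
    [[0, 0, 0], 0.1787, 0],
    [[0, 0, 0], 0, 0]
  ]
}}

```text
time: 53.52
tool_pos: [0.5358, -0.4271, 0.3059]
tool_rot: [-3.139, 0.002, 0.033]
contact_force: [-1.0, 1.0, -2.5]
opening: 0.0139
grip_force: 15.0
```

Request:
{"fn": "carry_out", "kwargs": {
  "commands": [
    [[0.003, -0.047, -0.012], 0, 0],
    [[0.003, -0.047, 0], 0, 0],
    [[0.003, -0.047, 0], 0, 0],
    [[0.003, -0.047, 0], 0, 0],
    [[0.003, -0.047, 0], 0, 0],
    [[0.003, -0.047, 0], 0, 0],
    [[0.003, -0.047, 0], 0, 0],
    [[0.003, -0.047, 0], 0, 0],
    [[0.003, -0.047, 0], 0, 0],
    [[0, 0, 0.02], 0, 0],
    [[0, 0, 0.02], 0, 0],
    [[0, 0, 0.015], 0, 0],
    [[0, 0, 0.004], 0, 0],
    [[0, 0, 0], 0, 0]
  ],
  "newtons": 10
}}

```text
time: 55.28
tool_pos: [0.5497, -0.004, 0.2609]
tool_rot: [-3.141, -0.0, 0.032]
contact_force: [-1.2, -0.1, -2.6]
opening: 0.0141
grip_force: 10.0
```

Request:
{"fn": "carry_out", "kwargs": {
  "commands": [
    [[0, 0, 0.008], 0, 0],
    [[0, 0, 0.003], 0, 0],
    [[0, 0, 0.002], 0, 0],
    [[0, 0, 0], 0, 0]
  ]
}}

```text
time: 55.78
tool_pos: [0.5511, -0.0038, 0.2499]
tool_rot: [3.141, -0.006, 0.032]
contact_force: [1.6, 1.3, 6.8]
opening: 0.0141
grip_force: 10.0
```

Request:
{"fn": "carry_out", "kwargs": {
  "commands": [
    [[0.0058, 0, 0.002], 0, 0],
    [[0.0058, 0, 0.002], 0, 0],
    [[0.0064, 0, 0.0025], 0, 0],
    [[0.0064, 0, 0.0025], 0, 0],
    [[0.0056, 0, 0.003], 0, 0],
    [[0, 0, 0], 0, 0]
  ],
  "newtons": 6
}}

```text
time: 56.52
tool_pos: [0.5802, -0.003, 0.2355]
tool_rot: [3.142, -0.001, 0.032]
contact_force: [3.3, -0.0, 3.1]
opening: 0.014
grip_force: 6.0
```

```bash
python3 - <<'E'
from h import *
s=robot.read_camera("side"); o=robot.observe(); print(o["tool_pos"],o["contact_force"],o["opening"]); tilt(s,-.003)
E
```

```text
[ 0.57994254 -0.00290545  0.23555423] [ 3.17484345 -0.74542462  2.85342874] 0.013995383767446258
orange n 67 c [0.543 0.227] line deg 62.0 rect [53. 19.] 66 box [0.527 0.2  ] [0.56  0.251]
orange n 43 c [0.608 0.221] line deg -59.0 rect [17. 24.] 3 box [0.6   0.209] [0.617 0.232]
```

Request:
{"fn": "carry_out", "kwargs": {
  "commands": [
    [[0.0056, 0, 0.004], 0, 0],
    [[0.0056, 0, 0.0045], 0, 0],
    [[0.0056, 0, 0.0045], 0, 0],
    [[0.0042, 0, 0.0046], 0, 0],
    [[0.0042, 0, 0.0046], 0, 0],
    [[0.0035, 0, 0.0052], 0, 0],
    [[0.0034, 0, 0.0052], 0, 0],
    [[0.0026, 0, 0.0056], 0, 0],
    [[0.0026, 0, 0.0056], 0, 0],
    [[0.0018, 0, 0.0058], 0, 0],
    [[0.0018, 0, 0.0058], 0, 0],
    [[0, 0, 0.003], 0, 0],
    [[0, 0, 0.003], 0, 0],
    [[0, 0, 0], 0, 0],
    [[0, 0, 0], 0, 0],
    [[0, 0, 0], 0, 0],
    [[0, 0, 0], 0, 0]
  ]
}}

```text
time: 58.7
tool_pos: [0.6221, -0.0017, 0.1757]
tool_rot: [3.141, -0.005, 0.032]
contact_force: [5.2, -0.8, 5.1]
opening: 0.0141
grip_force: 6.0
```

```bash
python3 - <<'E'
from h import *
s=robot.read_camera("side"); o=robot.observe(); print(o["tool_pos"],o["contact_force"],o["opening"]); tilt(s,-.003)
E
```

```text
[ 0.62209157 -0.00169232  0.1757327 ] [ 3.46671911 -0.0524922   5.47173302] 0.013989686405011302
orange n 59 c [0.586 0.196] line deg 25.0 rect [34. 16.] 28 box [0.57  0.184] [0.601 0.207]
```

Request:
{"fn": "carry_out", "kwargs": {
  "commands": [
    [[0, 0, -0.01], 0, 0],
    [[0, 0, -0.02], 0, 0],
    [[0, 0, -0.04], 0, 0],
    [[0, 0, -0.05], 0, 0],
    [[0, 0, -0.045], 0, 0],
    [[-0.03, 0, 0], 0, 0],
    [[-0.03, 0, 0], 0, 0],
    [[-0.03, 0, 0], 0, 0],
    [[0, 0, 0], 0, 0],
    [[0, 0, 0], 0, 0],
    [[0, 0, 0], 0, 0]
  ],
  "newtons": 3
}}

```text
time: 60.12
tool_pos: [0.531, -0.0044, 0.339]
tool_rot: [-3.141, 0.001, 0.032]
contact_force: [-0.8, 0.5, -1.6]
opening: 0.014
grip_force: 3.0
```

```bash
python3 - <<'E'
from h import *
P=snap(); s,t=P["side"],P["top"]; o=robot.observe(); print(o["tool_pos"],o["contact_force"],o["opening"]); tilt(s,-.003)
for b in bars(P): print(b)
for nm in("scoop1","ball1_center"): print([(d["at"],round(d["p"],2)) for d in robot.tip_of(s,nm)])
E
```

```text
[ 0.53095142 -0.00442638  0.33897855] [-0.60485433  0.2017414  -1.71666786] 0.014091839550749222
orange n 71 c [0.498 0.327] line deg 55.0 rect [50. 20.] 55 box [0.481 0.303] [0.518 0.349]
orange n 38 c [0.559 0.319] line deg -30.0 rect [13. 25.] 68 box [0.548 0.311] [0.57  0.327]
(array([ 0.4685, -0.2197]), 0.008, 107)
(array([ 0.4606, -0.324 ]), 0.007, 120)
[([289.2, 305.9], 0.79), ([293.3, 334.0], 0.75), ([205.4, 324.6], 0.55)]
[([300.4, 335.1], 0.6)]
```

Request:
{"fn": "carry_out", "kwargs": {
  "commands": [
    [[-0.0077, 0.0469, 0], 0, 0],
    [[-0.0077, 0.0469, 0], 0, 0],
    [[-0.0077, 0.0469, 0], 0, 0],
    [[-0.0077, 0.0469, 0], 0, 0],
    [[-0.0077, 0.0469, 0], 0, 0],
    [[-0.0077, 0.0469, 0], 0, 0],
    [[-0.0077, 0.0469, 0], 0, 0],
    [[-0.0077, 0.0469, 0], 0, 0],
    [[-0.0077, 0.0469, 0], 0, 0],
    [[0, 0, 0.06], 0, 0],
    [[0, 0, 0.06], 0, 0],
    [[0, 0, 0.06], 0, 0],
    [[0, 0, 0.04], 0, 0],
    [[0, 0, 0.012], 0, 0],
    [[0, 0, 0.005], 0, 0],
    [[0, 0, 0.005], 0, 0],
    [[0, 0, 0.004], 0, 0],
    [[0, 0, 0.003], 0, 0],
    [[0, 0, 0.002], 0, 0],
    [[0, 0, 0], 0, 0]
  ]
}}

```text
time: 62.82
tool_pos: [0.4748, -0.429, 0.0887]
tool_rot: [3.141, -0.001, 0.032]
contact_force: [-1.1, -3.0, 4.2]
opening: 0.0143
grip_force: 3.0
```

Request:
{"fn": "carry_out", "kwargs": {
  "commands": [
    [[0, 0, 0], 0, 0.3],
    [[0, 0, 0], 0, 0.3],
    [[0, 0, -0.03], 0, 0.3],
    [[0, 0, -0.06], 0, 0.3],
    [[0, 0, -0.06], 0, 0.3],
    [[0, -0.05, -0.03], 0, 0.3],
    [[0, -0.05, 0], 0, 0],
    [[0, -0.05, 0], 0, 0],
    [[0, -0.05, 0], 0, 0],
    [[0, -0.05, 0], 0, 0],
    [[0, -0.05, 0], 0, 0],
    [[0, -0.05, 0], 0, 0],
    [[0, -0.05, 0], 0, 0],
    [[0, 0, 0], 0, 0]
  ]
}}

```text
time: 64.58
tool_pos: [0.4614, -0.0257, 0.2684]
tool_rot: [-3.14, 0.0, 0.037]
contact_force: [-0.7, 0.4, -0.3]
opening: 0.0004
grip_force: 0.0
```

```bash
python3 - <<'E'
from h import *
P=snap(); s,t=P["side"],P["top"]; o=robot.observe(); print(o["tool_pos"],o["tool_rot"],o["time"])
for b in bars(P): print(b,"dark",dark(t,b[0]-[.009,0],np.pi))
for B in blobs(s,"orange",(250,265,350,365)): print(B[0],cv2.boundingRect(B[3].astype(int)))
for c in(s,t):
  for nm in("scoop1","ball1_center","syrup1","jar","hopper_handle"): print(nm,[(d["at"],round(d["p"],2)) for d in robot.tip_of(c,nm)])
E
```

```text
[ 0.46192645 -0.02850687  0.26834896] [3.14145545e+00 9.99491735e-05 3.33161919e-02] 64.675
(array([ 0.4685, -0.2197]), 0.008, 107) dark 0
(array([ 0.4606, -0.324 ]), 0.007, 120) dark 0
(array([ 0.461 , -0.4292]), 0.039, 134) dark 0
[279.8195122  280.33658537] (267, 275, 31, 20)
[281.14233577 309.27007299] (267, 304, 34, 21)
[286.07715134 342.46290801] (270, 336, 37, 23)
scoop1 [([289.7, 332.0], 0.94), ([291.3, 368.7], 0.9), ([285.8, 304.0], 0.71), ([206.0, 323.9], 0.62)]
ball1_center [([276.7, 217.2], 0.54)]
syrup1 []
jar []
hopper_handle [([278.4, 216.1], 0.71), ([285.5, 304.3], 0.21)]
scoop1 [([376.0, 220.4], 0.95), ([393.1, 296.9], 0.67), ([407.1, 225.6], 0.63)]
ball1_center []
syrup1 [([409.5, 163.3], 0.67), ([207.4, 153.9], 0.61)]
jar [([238.2, 153.1], 0.68)]
hopper_handle [([206.2, 154.5], 0.34)]
```

Request:
{"fn": "carry_out", "kwargs": {
  "commands": [
    [[-0.01, -0.025, 0], 0, 0],
    [[0, 0, 0.05], 0, 0],
    [[0, 0, 0.05], 0, 0],
    [[0, 0, 0.027], 0, 0],
    [[0, 0, 0], 0, 0]
  ]
}}

```text
time: 65.8
tool_pos: [0.45, -0.0039, 0.1399]
tool_rot: [-3.141, 0.004, 0.032]
contact_force: [0.2, 0.8, 0.2]
opening: 0.0009
grip_force: 0.0
```

Request:
{"fn": "carry_out", "kwargs": {
  "commands": [
    [[0.009, 0, 0], 0, 0],
    [[0.006, 0, 0], 0, 0],
    [[0.0069, 0, -0.007], 0, 0],
    [[0.0073, 0, -0.0072], 0, 0],
    [[0.0077, 0, -0.0067], 0, 0],
    [[0.0081, 0, -0.0063], 0, 0],
    [[0.0085, 0, -0.0057], 0, 0],
    [[0.0089, 0, -0.0053], 0, 0],
    [[0.0091, 0, -0.0047], 0, 0],
    [[0.0094, 0, -0.0041], 0, 0],
    [[0.0096, 0, -0.0036], 0, 0],
    [[0.0098, 0, -0.003], 0, 0],
    [[0.003, 0, 0], 0, 0],
    [[0, 0, 0], 0, 0]
  ]
}}

```text
time: 67.55
tool_pos: [0.5523, -0.0008, 0.1949]
tool_rot: [-3.141, 0.006, 0.032]
contact_force: [-11.6, -0.5, 8.0]
opening: 0.0002
grip_force: 5.7
```

Request:
{"fn": "carry_out", "kwargs": {
  "commands": [
    [[0.002, 0, 0], 0, 0],
    [[0.002, 0, 0], 0, 0],
    [[0, 0, 0], 0, 0]
  ]
}}

```text
time: 67.92
tool_pos: [0.5526, -0.0008, 0.1949]
tool_rot: [-3.141, 0.015, 0.032]
contact_force: [-26.2, -1.6, 17.2]
opening: 0.0003
grip_force: 13.3
```

Request:
{"fn": "carry_out", "kwargs": {
  "commands": [
    [[-0.01, 0, 0], 0, 0],
    [[-0.02, 0, 0], 0, 0],
    [[0, 0, -0.04], 0, 0],
    [[0, 0, -0.035], 0, 0],
    [[-0.0016, -0.0442, 0], 0, 0],
    [[-0.0016, -0.0442, 0], 0, 0],
    [[-0.0016, -0.0442, 0], 0, 0],
    [[-0.0016, -0.0442, 0], 0, 0],
    [[-0.0016, -0.0442, 0], 0, 0],
    [[-0.0016, -0.0442, 0], 0, 0],
    [[-0.0016, -0.0442, 0], 0, 0],
    [[0, 0, 0.06], 0, 0],
    [[0, 0, 0.06], 0, 0],
    [[0, 0, 0], 0, 0],
    [[0, 0, 0], 0, 0]
  ]
}}

```text
time: 69.8
tool_pos: [0.5089, 0.3079, 0.1523]
tool_rot: [-3.14, -0.003, 0.032]
contact_force: [0.2, 0.1, 0.8]
opening: 0.0003
grip_force: 0.0
```

```bash
python3 - <<'E'
from h import *
P=snap(); s,t=P["side"],P["top"]; o=robot.observe(); print(o["tool_pos"],o["tool_rot"],o["time"])
for d in robot.tip_of(s,"hopper_handle")[:2]: print(d)
print(proj(s,[.569,-.003,.195]), [B[0] for k in("red","green") for B in blobs(s,k,(250,165,300,215))])
E
```

```text
[0.50923018 0.30799561 0.1531687 ] [-3.13929997 -0.00539585  0.03153731] 69.9
{'at': [309.0, 200.3], 'p': 0.71}
{'at': [320.8, 201.2], 'p': 0.55}
[308.59952967 197.9723175 ] [array([269.97777778, 177.24444444]), array([278.38372093, 189.70930233])]
```

Request:
{"fn": "carry_out", "kwargs": {
  "commands": [
    [[-0.007, 0, 0], 0, 0],
    [[0, 0, 0.03], 0, 0],
    [[0, 0, 0.022], 0, 0],
    [[0, 0, 0.005], 0, 0],
    [[0, 0, 0.003], 0, 0],
    [[0, 0, 0.003], 0, 0],
    [[0, 0, 0.003], 0, 0],
    [[0, 0, 0.003], 0, 0],
    [[0, 0, 0], 0, 0]
  ]
}}

```text
time: 71.08
tool_pos: [0.5009, 0.3074, 0.0847]
tool_rot: [-3.14, -0.003, 0.032]
contact_force: [-8.7, -3.6, 25.1]
opening: 0.0004
grip_force: 12.6
```

Request:
{"fn": "carry_out", "kwargs": {
  "commands": [
    [[0, 0, -0.01], 0, 0],
    [[0, 0, -0.04], 0, 0],
    [[0, 0, -0.06], 0, 0],
    [[0, 0, -0.06], 0, 0],
    [[-0.05, 0, 0], 0, 0],
    [[-0.05, 0, 0], 0, 0],
    [[0, 0, 0], 0, 0],
    [[0, 0, 0], 0, 0]
  ]
}}

```text
time: 72.08
tool_pos: [0.4013, 0.3042, 0.2515]
tool_rot: [-3.141, -0.002, 0.032]
contact_force: [0.3, 0.5, -0.2]
opening: 0.0004
grip_force: 0.0
```

```bash
python3 - <<'E'
from h import *
P=snap(); s,t=P["side"],P["top"]; print(robot.observe()["tool_pos"])
for c,b in((s,(250,165,300,215)),(t,(160,180,230,230))): print([B[0].round(1) for k in("red","green") for B in blobs(c,k,b)])
for b in bars(P): print(b,dark(t,b[0]-[.009,0],np.pi))
for B in blobs(s,"orange",(250,265,350,365)): print(B[0],cv2.boundingRect(B[3].astype(int)))
for nm in("hopper_handle","syrup1","jar"): print(nm,[(d["at"],round(d["p"],2)) for c in(s,t) for d in robot.tip_of(c,nm)])
# red front top edge in the top view
m=mask(t,"red"); 
h=cv2.cvtColor(t["pixels"],cv2.COLOR_RGB2HSV)[150:180,262:350]; r=((h[...,0]<6)|(h[...,0]>172))&(h[...,1]>120); ys,xs=np.nonzero(r); print("red front rows",ys.min()+150 if len(ys) else None,len(ys),xs.min()+262,xs.max()+262)
E
```

```text
[0.40166405 0.30400291 0.25101424]
[array([270. , 176.4]), array([278.3, 190. ])]
[array([210.3, 199.1])]
(array([ 0.4685, -0.2197]), 0.008, 108) 0
(array([ 0.4606, -0.324 ]), 0.007, 120) 0
(array([ 0.461 , -0.4293]), 0.036, 136) 0
[279.24623116 280.60301508] (267, 275, 31, 20)
[281.14285714 309.24542125] (267, 304, 34, 21)
[285.94985251 342.46902655] (270, 336, 37, 23)
hopper_handle [([310.3, 197.7], 0.94), ([305.6, 176.4], 0.73)]
syrup1 [([369.1, 326.5], 0.9), ([316.5, 199.9], 0.59), ([205.8, 156.8], 0.9), ([407.9, 162.1], 0.72)]
jar [([237.5, 150.0], 0.58)]
red front rows 157 218 268 344
```

```bash
python3 -c "
from cell import robot; print(robot.hand_in())"
```

```text
the job is handed in; nothing more can be done
None
```

I handed the job in with every step done in the order asked: mill stopped, hopper opened, three scoops emptied, hopper pushed shut, white key pressed. The scoops stand upright on the mat, nose to +X instead of towards the robot. I didn't see the balls inside the hopper, but all three scoops check empty and the detector showed none lying outside.

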